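# Set up the three-spindle vial mixer

### The job

Set up the vial mixer for a run. First swing its speed lever back to the stop pin (off); then take every vial carrier out of the white rack, keeping it upright, and seat it fully home in any free spindle of the mixer, drive slots over the dogs and flange down on the spindle face, and push the tip box square and flush into the corner fence, long side against the long wall. Only when all that is done, swing the lever to the broad mark at 60 degrees, and leave the other things on the bench standing where they are.

Things in the scene. Friction and masses are not known exactly. Their poses are not given: they have to be found in the camera images.
- carrier_0_hub (a point): vial carrier, 0.25 kg, upright in the rack; 2 or 3 of the 3 are there (absent: None). Steel tapered shank below (40 mm long, 23 to 35 mm dia), round flange (64 mm dia, 12 thick), square aluminium hub to grip by its flats (30 x 30, 46 tall), white cap (21 dia, 10 tall). Point: hub centre, 35 mm above the flange's underside. z up; x runs through the two drive slots and square to a hub flat
- carrier_1_hub (a point): second vial carrier, like carrier_0. The drive slots are two open notches at opposite edges of the flange, 13 mm wide, from radius 20 mm to the rim, right through its thickness; a half turn about z makes no difference. All carriers fit every spindle
- carrier_2_hub (a point): third vial carrier, like carrier_0 (point at the hub's centre, 23 mm above the flange's top face and 75 mm above the shank's lower end)
- rack: fixed white rack, 78 x 236 mm, 55 mm high, with three holes (40 mm dia, 80 mm apart along its y) in which the carriers hang by their flanges, turned any way; lift them straight up. Origin at the centre of its underside
- spindle_0_face (a point): one of three alike fixed steel spindle noses, 85 mm apart in a row on the low grey mixer; they do not turn but stand at any angle. 64 mm dia, face 88 mm above the worktop; tapered bore open upward (37 mm dia at the mouth, 44 deep); two dogs on the face at opposite sides (10 mm wide, 9 high, rounded tops, radius 21 to 31 mm). Point: centre of the face; z up, x through both dogs
- spindle_1_face (a point): second spindle, like spindle_0. A carrier is home when its flange lies on the face with a slot over each dog: the hub's point is then 35 mm above this point and their x axes are parallel, either way round; turned wrongly it stands on the dogs about 9 mm too high
- spindle_2_face (a point): third spindle, like spindle_0 (point at the centre of the face, x through both dogs)
- tip_box_center (a point): loose pipette tip box, green base, clear fixed lid; 82 (x) x 118 (y) x 78 mm high, plain upright sides, 0.3 kg, on the worktop 3 to 9 cm from the fence and up to 0.3 rad out of square. Point: its middle, 39 mm above the worktop; x along the short side, y along the long side
- fence_corner (a point): fixed aluminium corner fence, walls 35 mm high, 14 thick. Point: inner corner at worktop level. The long wall runs along +y from here (135 mm), inner face at x = 0, beyond the box; the short wall runs along -x (120 mm), inner face at y = 0, right of the box as the robot sees it. Box home: its middle at x = -41, y = +59 mm from here
- speed_lever (a joint): speed lever of the mixer, in rad: 0 at the stop pin (off), growing counterclockwise seen from above, to 1.92; found somewhere between 0.5 and 1.6; stays where it is left (friction, about 1.5 N at the knob). The long broad black mark is at 60 degrees = 1.047; short thin marks are at 0, 30 and 90 degrees
- lever_knob (a point): upright black plastic knob at the end of the speed lever, 18 mm diameter, 37 mm tall, free to be pinched from above; this point is its middle, about 56 mm above the worktop and 40 mm from the pivot (knob spans from 37 to 74 mm above the worktop)
- dial_pivot (a point): pivot axis (vertical) of the speed lever, on top of a fixed grey dial disc (124 mm diameter, 26 mm thick) on the worktop to the right of the mixer. Seen in this point's axes, the lever points at an angle of 120 degrees + joint value from x towards y, so that the broad mark lies on -x, the side towards the robot
- timer: bystander: white kitchen-type timer, 62 x 62 x 18 mm; origin at the centre of its underside
- petri: bystander: flat glass dish, 62 mm diameter, 14 mm high; origin at the centre of its underside
- dropper: bystander: brown dropper bottle, 34 mm diameter, 109 mm high; origin at the centre of its underside
- flask_7: bystander: glass volumetric flask, 60 mm diameter, 193 mm high; origin at the centre of its underside
- flask_8: bystander: glass volumetric flask, 60 mm diameter, 193 mm high; origin at the centre of its underside

How it is judged:
On the way, in this order (a step that is already met when the one before it is completed fails the run):
1. first the speed lever is brought back to its stop pin (off) (value of joint speed_lever below 0.1 rad), for 0.2 s.
2. every carrier present is fully home in a spindle and the tip box is square and flush in the fence corner (((horizontal distance between carrier_0_hub and spindle_0_face below 0.003 m and z of carrier_0_hub in the frame of spindle_0_face between 0.031 and 0.0375 m and angle between the x axis of carrier_0_hub and the x axis of spindle_0_face, either way round below 0.12 rad and angle between carrier_0_hub's own z axis and vertical below 0.06 rad) or (horizontal distance between carrier_0_hub and spindle_1_face below 0.003 m and z of carrier_0_hub in the frame of spindle_1_face between 0.031 and 0.0375 m and angle between the x axis of carrier_0_hub and the x axis of spindle_1_face, either way round below 0.12 rad and angle between carrier_0_hub's own z axis and vertical below 0.06 rad) or (horizontal distance between carrier_0_hub and spindle_2_face below 0.003 m and z of carrier_0_hub in the frame of spindle_2_face between 0.031 and 0.0375 m and angle between the x axis of carrier_0_hub and the x axis of spindle_2_face, either way round below 0.12 rad and angle between carrier_0_hub's own z axis and vertical below 0.06 rad)) and ((horizontal distance between carrier_1_hub and spindle_0_face below 0.003 m and z of carrier_1_hub in the frame of spindle_0_face between 0.031 and 0.0375 m and angle between the x axis of carrier_1_hub and the x axis of spindle_0_face, either way round below 0.12 rad and angle between carrier_1_hub's own z axis and vertical below 0.06 rad) or (horizontal distance between carrier_1_hub and spindle_1_face below 0.003 m and z of carrier_1_hub in the frame of spindle_1_face between 0.031 and 0.0375 m and angle between the x axis of carrier_1_hub and the x axis of spindle_1_face, either way round below 0.12 rad and angle between carrier_1_hub's own z axis and vertical below 0.06 rad) or (horizontal distance between carrier_1_hub and spindle_2_face below 0.003 m and z of carrier_1_hub in the frame of spindle_2_face between 0.031 and 0.0375 m and angle between the x axis of carrier_1_hub and the x axis of spindle_2_face, either way round below 0.12 rad and angle between carrier_1_hub's own z axis and vertical below 0.06 rad)) and ((horizontal distance between carrier_2_hub and spindle_0_face below 0.003 m and z of carrier_2_hub in the frame of spindle_0_face between 0.031 and 0.0375 m and angle between the x axis of carrier_2_hub and the x axis of spindle_0_face, either way round below 0.12 rad and angle between carrier_2_hub's own z axis and vertical below 0.06 rad) or (horizontal distance between carrier_2_hub and spindle_1_face below 0.003 m and z of carrier_2_hub in the frame of spindle_1_face between 0.031 and 0.0375 m and angle between the x axis of carrier_2_hub and the x axis of spindle_1_face, either way round below 0.12 rad and angle between carrier_2_hub's own z axis and vertical below 0.06 rad) or (horizontal distance between carrier_2_hub and spindle_2_face below 0.003 m and z of carrier_2_hub in the frame of spindle_2_face between 0.031 and 0.0375 m and angle between the x axis of carrier_2_hub and the x axis of spindle_2_face, either way round below 0.12 rad and angle between carrier_2_hub's own z axis and vertical below 0.06 rad)) and x of tip_box_center in the frame of fence_corner between -0.044 and -0.038 m and y of tip_box_center in the frame of fence_corner between 0.056 and 0.062 m and angle between the x axis of tip_box_center and the x axis of fence_corner, either way round below 0.04 rad and angle between tip_box_center's own z axis and vertical below 0.05 rad), for 0.2 s.
3. the speed lever is then set to the 60 degree mark (value of joint speed_lever between 0.942 and 1.152 rad), for 0.2 s.
At the end, for the whole second after the job is handed in: every carrier present sits in a spindle within 3 mm of its axis, upright, its flange within 2.5 mm of the face, slots in line with the dogs (0.12 rad); the tip box is within 3 mm of flush against both fence walls and square to 0.04 rad; the speed lever is at 60 degrees within 6 degrees (all of step 2 and all of step 3); the robot touches nothing.
It fails at once if a bystander is knocked over or shoved by more than 4 cm (distance of any of timer, petri, dropper, flask_7, flask_8 from where it was at the start of the episode above 0.04 m or angle between any of timer, petri, dropper, flask_7, flask_8's own z axis and vertical above 0.6 rad).
It fails at once if a carrier is tipped over (more than about 40 degrees) (angle between any of carrier_0_hub, carrier_1_hub, carrier_2_hub's own z axis and vertical above 0.7 rad).
Of carrier_0, carrier_1, carrier_2 only 2 to 3 are there at a start; the rules pass over those that are not, and their reading is None.
At some moment in a run one of tip_box may be knocked a few centimetres aside while the robot is not near it.
It also fails if it takes over 210 s, if anything falls off the work surface, if the arm or the gripper's body presses on something with over 40 N, if the wrist force passes 120 N, or if a joint passes its speed limit or range.

### The arm

A 7-joint arm with a two-finger parallel gripper is mounted at the origin on a cart in front of the work surface, level with it; the furniture and walls round the work are solid. World frame = base frame: x ahead of the robot, y to its left, z up, the work surface at z = 0. Lengths are in m, angles in rad, forces in N, time in s.
With the tool pointing down it reaches from about 0.35 to 0.9 m from the base axis. Payload 7.2 kg.
Tool frame: the origin (TCP) lies midway between the tips of the shut fingers; the grasp point (between the pads) lies ctrl.grip_point_offset behind it (ctrl.grip_point_offset is the distance from the TCP to the grasp point, in m); z points along the fingers, y is the direction in which the jaws open and shut (so a half turn about z gives the same grasp; the last joint's range is limited). The gripper opens to 88 mm and grips with 3 to 60 N. Pads are 20 mm wide; open, the fingers measure 115 mm over their backs; the gripper's body (75 mm by 178 mm) begins 61 mm behind the grasp point.
Start: joints at [1.086, 0.411, -0.013, 1.596, 0.006, 1.134, -0.082], TCP at [0.253, -0.572, 0.223] pointing down, gripper open.
Joint ranges: [-2.95, 2.95], [-0.29, 1.99], [-1.47, 1.44], [0.14, 2.54], [-1.03, 4.17], [0.13, 1.85], [-2.86, 2.86]. Speed limits (rad/s): [2.39, 2.39, 3.01, 3.01, 3.14, 3.14, 3.14].

### API

Orientations are given as [roll, pitch, yaw] about the fixed x, y, z axes, in that order (R = Rz(yaw) Ry(pitch) Rx(roll)).
In Python, from cell import ctrl gives the robot as it stands. The module is installed in compiled form; this text tells all that it offers.
- The arm moves only by the shell command python3 -m crank 'ROWS' [FORCE]. ROWS is a JSON object of lists of equal length, an entry for each row: "claw": the opening, from 0 (shut) to 1 (fully open); "translation": the shift along the world's x, y, z in cm, a list of three; "delta_rot": the turn, a rotation vector about the world's x, y, z in degrees, a list of three. In form: {"claw": [claw, ...], "translation": [[dx, dy, dz], ...], "delta_rot": [[rx, ry, rz], ...]}. A call has 1 to 20 rows; each row is the pose to reach, as a shift and turn from the pose commanded when the call began; what a row does not reach only later rows make up. A row lasts 1/10 s, in which the tool goes at most 50 mm and 8.59 degrees, less where a joint would pass 70% of its speed; a pose out of reach is approached as far as the arm can. A call with a gripper value outside its range is refused whole. The fingers move at their own pace and stop on an object; FORCE is the grip in N (left out, the last holds). Time passes only in rows, so rows that repeat a pose let the fingers close. It gives the time, the measured TCP pose, the force and the opening at its end, in the units of the state.
- ctrl.sense(): the state, without advancing time (a new reading comes with each control period).
- ctrl.grab_frame(name): name is "scene" or "top" or "wrist"; returns a dict with "pixels" (420x560x3 uint8, red, green, blue), "range_z" (420x560 float32, m along the optical axis (not along the pixel's ray), 0 where there is no reading), "vfov" (degrees; the focal length in pixels is half the picture's height over the tangent of half this angle, whatever the lens; pixels are square), "cx", "cy" (the principal point, pixels), "k1" (the pictures are not rectified: a ray, as slopes to the right and down, at radius r is drawn at 1 + k1 r^2 times it, then the intrinsics apply), "pose" (4x4, takes a point from camera to world coordinates); the wrist camera has in their place "mount" (4x4, takes a point from camera to tool coordinates, whose origin is the TCP and whose axes are the flange's). Camera axes: x right, y down, z forward; pixel columns grow to the right and rows downward; lengths in m; the calibration is good to about 2 mm. A picture is of the moment at which its call begins: read the wrist's pose just before it.
- ctrl.close_job(): hands the job in, once; it reports no verdict.
The state is a dict: "clock": time; "joint_positions": joint angles; "qd": joint speeds; "joint_torque": joint torques, N m; "tcp_pos": TCP position; "tool_rot": TCP orientation; "ft_force": force on the tool from outside, world axes, zero at the start; "moment": the same for the moment, N m; "width": opening from 0.0 (shut) to 1.0 (fully open).
Only numpy, scipy, OpenCV 4.12 (cv2) and the standard library are available. Lean on these libraries where they do the work, as an engineer would, in place of code of your own. Each camera call takes 0.05 s, during which the arm holds its last target.

## Working session

There is one attempt and no reset: what is moved stays moved. The work goes in short steps, Python scripts to look and compute and a shell command to move; the robot and the scene stay as the last step left them, time stands still between calls to the robot, and variables do not carry over. Pictures are saved under pics/ and viewed, and the job is handed in when it is done.

```bash
mkdir -p pics; cat > h.py <<'E'
import numpy as np, cv2
from cell import ctrl
from scipy.spatial.transform import Rotation as R
def grab(n,save=None):
    s=ctrl.sense(); f=ctrl.grab_frame(n)
    if n=='wrist':
        T=np.eye(4);T[:3,:3]=R.from_euler('xyz',s['tool_rot']).as_matrix();T[:3,3]=s['tcp_pos'];f['pose']=T@f['mount']
    f['f']=f['pixels'].shape[0]/2/np.tan(np.radians(f['vfov'])/2)
    if save: cv2.imwrite('pics/'+save,cv2.cvtColor(f['pixels'],cv2.COLOR_RGB2BGR)); np.savez('/tmp/'+save+'.npz',**f)
    return f
def rays(f,uv):
    uv=np.asarray(uv,float).reshape(-1,2)
    K=np.array([[f['f'],0,f['cx']],[0,f['f'],f['cy']],[0,0,1.]])
    d=np.stack([(uv[:,0]-f['cx'])/f['f'],(uv[:,1]-f['cy'])/f['f']],1)
    u=d.copy()
    for _ in range(30):
        r2=(u**2).sum(1,keepdims=True);u=d/(1+f['k1']*r2)
    return np.c_[u,np.ones(len(u))]
def onplane(f,uv,z):
    P=np.asarray(f['pose']);d=rays(f,uv)@P[:3,:3].T;o=P[:3,3]
    t=(z-o[2])/d[:,2];return o+d*t[:,None]
def cloud(f):
    h,w=f['range_z'].shape;v,u=np.mgrid[:h,:w]
    r=rays(f,np.c_[u.ravel(),v.ravel()])*f['range_z'].reshape(-1,1)
    P=np.asarray(f['pose']);return (r@P[:3,:3].T+P[:3,3]).reshape(h,w,3)
def proj(f,p):
    P=np.asarray(f['pose']);q=(np.atleast_2d(p)-P[:3,3])@P[:3,:3];u=q[:,:2]/q[:,2:]
    r2=(u**2).sum(1,keepdims=True);u=u*(1+f['k1']*r2);return u*f['f']+[f['cx'],f['cy']]
E
python3 - <<'E'
from h import *
print(ctrl.sense(),ctrl.grip_point_offset)
for n in ['scene','top','wrist']:
    f=grab(n,n+'0.png');print(n,f['vfov'],f['cx'],f['cy'],f['k1'],np.round(f['pose'],3).tolist(),(f['range_z']>0).mean())
E
```

```text
{'clock': 0.0, 'joint_positions': array([ 1.08580363,  0.41191207, -0.01271538,  1.59701797,  0.00562376,
        1.1343    , -0.08220214]), 'qd': array([ 0.00031978, -0.00104707, -0.00195102,  0.00027643, -0.00100261,
       -0.00108907, -0.00030142]), 'joint_torque': array([-1.52334553e-03, -5.87970471e+01,  6.41408209e-01, -2.91086197e+01,
       -5.37233509e-02,  1.81751302e-02,  1.45605104e-04]), 'tcp_pos': array([ 0.25277457, -0.57106082,  0.22181216]), 'tool_rot': array([-3.13999657e+00,  1.33515355e-04,  4.16828300e-01]), 'ft_force': array([-0.12472438,  0.28466785, -0.34566575]), 'moment': array([-0.02249728, -0.02767125, -0.02127497]), 'width': 1.002108547662251} 0.0187
scene 54.077149951245524 287.71826413448724 212.22510738842539 -0.11457644780311481 [[-0.802, -0.455, 0.387, 0.082], [-0.597, 0.594, -0.538, 0.613], [0.015, -0.663, -0.749, 0.916], [0.0, 0.0, 0.0, 1.0]] 0.9960119047619047
top 53.74915789671144 281.90623277508064 213.62901739401616 -0.000921669831307173 [[0.012, -0.992, 0.129, 0.37], [-1.0, -0.016, -0.027, 0.013], [0.028, -0.128, -0.991, 1.489], [0.0, 0.0, 0.0, 1.0]] 0.9961904761904762
wrist 69.79813058680678 277.9070689910707 216.36525241543853 -0.03157910767912559 [[0.405, -0.874, -0.267, 0.326], [-0.914, -0.388, -0.118, -0.539], [-0.001, 0.292, -0.956, 0.384], [0.0, 0.0, 0.0, 1.0]] 0.996016156462585
```

View pics/scene0.png

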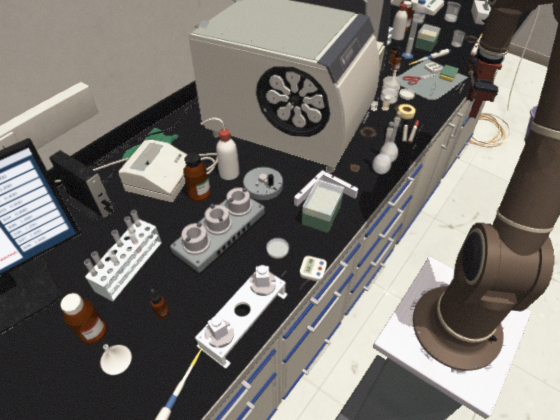

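View pics/top0.png

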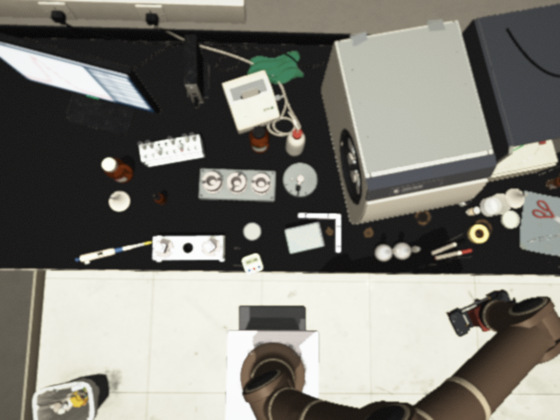

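View pics/wrist0.png

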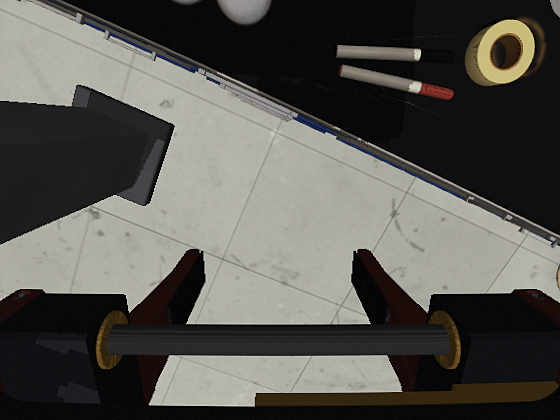

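```bash
python3 - <<'E'
from h import *
for n,(a,b,c,d) in {'top':(140,130,350,280),'scene':(150,150,370,370)}.items():
    im=cv2.imread(f'pics/{n}0.png')[b:d,a:c]; cv2.imwrite(f'pics/{n}0c.png',cv2.resize(im,None,fx=3.5 if n=='top' else 2.7,fy=3.5 if n=='top' else 2.7,interpolation=cv2.INTER_CUBIC))
f=dict(np.load('/tmp/top0.png.npz'));c=cloud(f)
for u,v in [(211,182),(236,183),(261,183),(299,180),(297,189),(188,247),(168,246),(209,246),(305,236),(337,217),(301,215),(338,250),(252,231),(252,262),(158,200),(385,252),(402,250),(120,200),(295,140),(260,140),(274,330),(227,185),(165,270)]:
    print((u,v),np.round(c[v,u],3))
E
```

```text
(211, 182) [0.667 0.227 0.038]
(236, 183) [0.663 0.137 0.048]
(261, 183) [0.666 0.05  0.041]
(299, 180) [ 0.679 -0.085  0.043]
(297, 189) [ 0.64  -0.077  0.075]
(188, 247) [ 0.438  0.307 -0.005]
(168, 246) [0.438 0.362 0.06 ]
(209, 246) [0.437 0.214 0.122]
(305, 236) [ 0.477 -0.105  0.079]
(337, 217) [ 0.55  -0.222  0.035]
(301, 215) [ 0.555 -0.094  0.031]
(338, 250) [ 0.433 -0.225  0.038]
(252, 231) [0.497 0.079 0.012]
(252, 262) [0.387 0.077 0.013]
(158, 200) [0.595 0.403 0.064]
(385, 252) [ 0.426 -0.379  0.08 ]
(402, 250) [ 0.434 -0.442  0.067]
(120, 200) [0.599 0.547 0.027]
(295, 140) [ 0.798 -0.065  0.132]
(260, 140) [0.799 0.054 0.119]
(274, 330) [ 0.152 -0.005 -0.006]
(227, 185) [0.648 0.165 0.087]
(165, 270) [ 0.356  0.384 -0.001]
```

View pics/top0c.png

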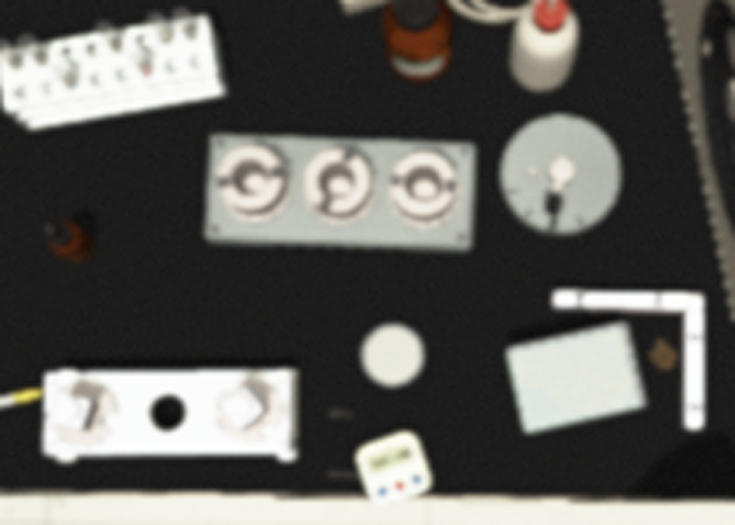

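View pics/scene0c.png

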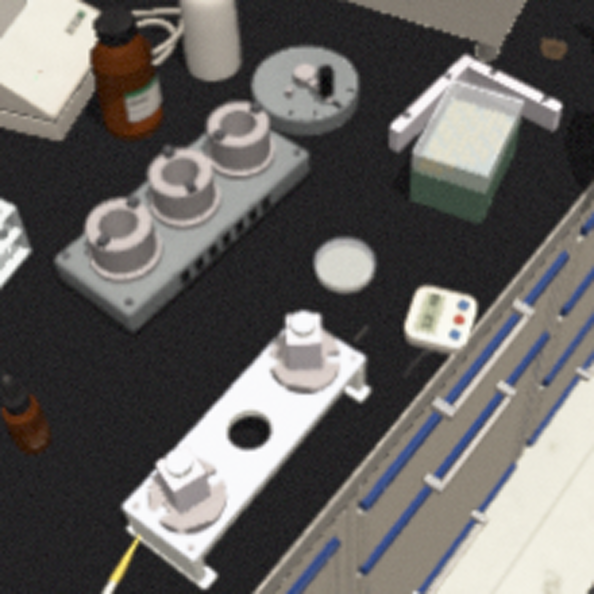

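```bash
python3 -m crank '{"claw":[1,1,1,1,1,1,1,1,1,1,1,1,1,1,1,1,1,1,1,1],"translation":[[0,0,5],[0,0,10],[0,0,14],[2,4,14],[4,8,14],[6,12,14],[8,16,14],[11,20,14],[14,24,14],[17,28,14],[20,32,14],[23,36,14],[26,40,14],[29,44,14],[32,48,14],[34,52,14],[36,56,14],[38,60,14],[38,60,14],[38,60,14]],"delta_rot":[[0,0,0],[0,0,0],[0,0,0],[0,0,-4],[0,0,-8],[0,0,-12],[0,0,-16],[0,0,-20],[0,0,-23.9],[0,0,-23.9],[0,0,-23.9],[0,0,-23.9],[0,0,-23.9],[0,0,-23.9],[0,0,-23.9],[0,0,-23.9],[0,0,-23.9],[0,0,-23.9],[0,0,-23.9],[0,0,-23.9]]}'
python3 - <<'E'
from h import *
f=grab('wrist','w1.png');print(f['pose'].round(3))
E
```

```text
clock: 2.15
tcp_pos: [0.6329, 0.0296, 0.3618]
tool_rot: [3.142, 0.002, 0.002]
ft_force: [-0.3, -1.2, 0.1]
width: 1.0
[[ 0.003 -0.956 -0.293  0.713]
 [-1.    -0.002 -0.001  0.03 ]
 [ 0.001  0.293 -0.956  0.523]
 [ 0.     0.     0.     1.   ]]
```

View pics/w1.png

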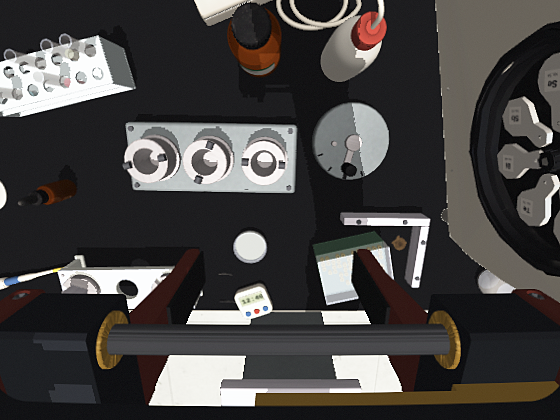

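```bash
python3 - <<'E'
from h import *
im=cv2.imread('pics/w1.png')[90:210,110:410]; cv2.imwrite('pics/w1c.png',cv2.resize(im,None,fx=2.66,fy=2.66,interpolation=cv2.INTER_CUBIC))
f=dict(np.load('/tmp/w1.png.npz'))
c=cloud(f)
for u,v in [(353,143),(349,170),(330,120),(180,140),(370,218),(420,240)]: print((u,v),c[v,u].round(3))
# height-band masks
Z=c[...,2]
m=((Z>0.080)&(Z<0.095)&(c[...,0]>0.58)&(c[...,0]<0.76)&(c[...,1]>0)&(c[...,1]<.28)).astype(np.uint8)*255
cv2.imwrite('pics/m1.png',cv2.resize(m[90:210,110:410],None,fx=2.66,fy=2.66))
for y0 in (.05,.137,.225):
    s=m.astype(bool)&(abs(c[...,1]-y0)<.04); p=c[s]
    A=np.c_[2*p[:,:2],np.ones(len(p))]
    print(len(p),p.mean(0).round(4),(p.min(0)+p.max(0))/2, p.max(0)-p.min(0))
E
```

```text
(353, 143) [ 0.685 -0.088  0.043]
(349, 170) [ 0.648 -0.077  0.074]
(330, 120) [ 0.72  -0.053  0.024]
(180, 140) [0.689 0.183 0.038]
(370, 218) [ 0.56  -0.128  0.034]
(420, 240) [ 0.52  -0.22   0.035]
1006 [0.6597 0.0512 0.0876] [0.65922153 0.05152689 0.08748681] [0.06189947 0.06219858 0.01487993]
1057 [0.6615 0.1349 0.0874] [0.66120009 0.13488453 0.08748231] [0.06304556 0.06379273 0.01496042]
1084 [0.6628 0.2195 0.0871] [0.66209572 0.22048129 0.08750936] [0.06197455 0.06464177 0.01497834]
```

View pics/w1c.png

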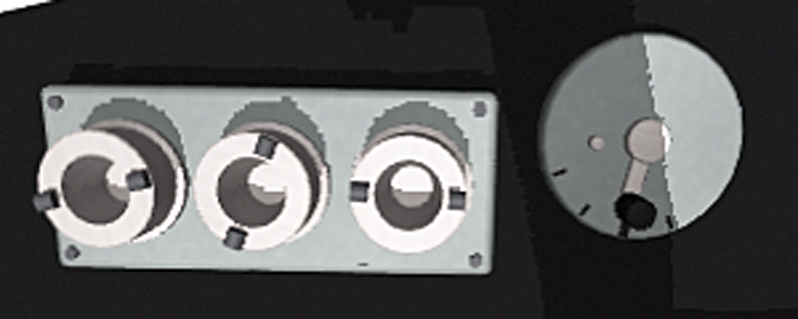

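View pics/m1.png

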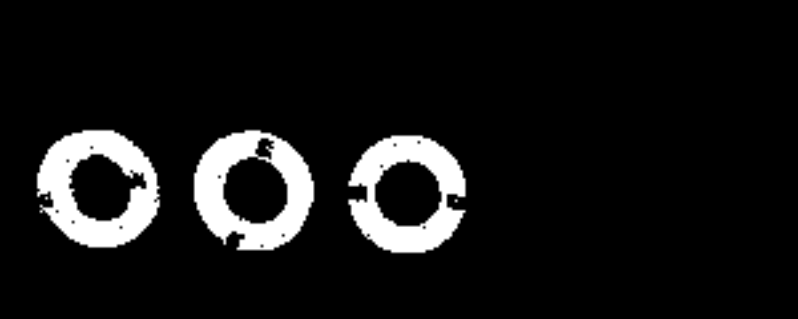

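```bash
python3 - <<'E'
from h import *
f=dict(np.load('/tmp/w1.png.npz'))
c=cloud(f);Z=c[...,2]
near=(c[...,1]<0)&(c[...,1]>-.17)&(c[...,0]>.6)&(c[...,0]<.78)
cnt=lambda m:[max(cv2.findContours(m.astype(np.uint8),0,2)[0],key=cv2.contourArea)[:,0]][0]
m=near&(Z>.018); q=cnt(m); p=onplane(f,q,.026)
(e,ax,a)=cv2.fitEllipse((p[:,:2]*1000).astype(np.float32)); print('disc',e,ax)
k=near&(Z>.066)&(Z<.08); print('knob',c[k].mean(0),k.sum(), onplane(f,cnt(k).mean(0),.074))
# marks in rectified picture
for u,v in [(558,172),(585,210),(625,232),(670,222),(597,143),(649,140)]:
    w=onplane(f,[(u/2.66+110,v/2.66+90)],.026)[0]; d=w[:2]-np.array(e)/1000; print((u,v),w.round(4),np.degrees(np.arctan2(d[1],d[0])).round(1),np.hypot(*d).round(4))
E
```

```text
disc (203.60079956054688, -440.9187316894531) (354.35687255859375, 806.0994262695312)
knob [ 0.65752878 -0.07779997  0.0729249 ] 131 [[ 0.64693902 -0.07911792  0.074     ]]
(558, 172) [ 0.6655 -0.039   0.026 ] 41.0 0.6123
(585, 210) [ 0.6423 -0.0567  0.026 ] 41.2 0.5831
(625, 232) [ 0.6286 -0.0825  0.026 ] 40.1 0.556
(670, 222) [ 0.6351 -0.1103  0.026 ] 37.5 0.5435
(597, 143) [ 0.683  -0.0619  0.026 ] 38.3 0.6111
(649, 140) [ 0.6849 -0.0935  0.026 ] 35.8 0.5936
```

```bash
python3 - <<'E'
from h import *
f=dict(np.load('/tmp/w1.png.npz'))
c=cloud(f);Z=c[...,2]
near=(c[...,1]<-.015)&(c[...,1]>-.16)&(c[...,0]>.6)&(c[...,0]<.76)
m=near&(Z>.018)&(Z<.032); print(m.sum())
m=cv2.morphologyEx(m.astype(np.uint8),cv2.MORPH_OPEN,np.ones((3,3)))
n,l,s,_=cv2.connectedComponentsWithStats(m); i=1+s[1:,4].argmax(); q=max(cv2.findContours((l==i).astype(np.uint8),0,2)[0],key=cv2.contourArea)[:,0]
h=cv2.convexHull(q)[:,0]
p=onplane(f,h,.026); (e,r)=cv2.minEnclosingCircle((p[:,:2]*1000).astype(np.float32)); print(e,r, cv2.fitEllipse((p[:,:2]*1000).astype(np.float32)))
e=np.array(cv2.fitEllipse((p[:,:2]*1000).astype(np.float32))[0])/1000
for u,v in [(558,172),(585,210),(625,232),(670,222),(597,143),(649,140)]:
    w=onplane(f,[(u/2.66+110,v/2.66+90)],.026)[0]; d=w[:2]-e; print((u,v),w.round(4),np.degrees(np.arctan2(d[1],d[0])).round(1),np.hypot(*d).round(4))
g=cv2.cvtColor(f['pixels'],cv2.COLOR_RGB2GRAY)
k=near&(Z>.07)&(Z<.078); print('knob',np.median(c[k],0),c[k].min(0),c[k].max(0),k.sum())
E
```

```text
4125
(686.3702392578125, -88.05110931396484) 61.88740158081055 ((685.9466552734375, -87.75791931152344), (121.85013580322266, 123.57035827636719), 169.6306915283203)
(558, 172) [ 0.6655 -0.039   0.026 ] 112.8 0.0529
(585, 210) [ 0.6423 -0.0567  0.026 ] 144.6 0.0536
(625, 232) [ 0.6286 -0.0825  0.026 ] 174.8 0.0575
(670, 222) [ 0.6351 -0.1103  0.026 ] -156.1 0.0557
(597, 143) [ 0.683  -0.0619  0.026 ] 96.6 0.026
(649, 140) [ 0.6849 -0.0935  0.026 ] -100.1 0.0058
knob [ 0.64757497 -0.07904516  0.07368958] [ 0.63853625 -0.08784356  0.07104696] [ 0.65495737 -0.07109544  0.07603844] 109
```

```bash
python3 - <<'E'
from h import *
for n in ['w1','top0','scene0']:
    f=dict(np.load(f'/tmp/{n}.png.npz'))
    c=cloud(f).reshape(-1,3)
    for a,b in [(.5,.58),(.58,.64),(.64,.7),(.7,.76),(.76,.85)]:
        s=c[(c[:,0]>a)&(c[:,0]<b)&(c[:,2]>.1)&(c[:,1]<-.1)&(c[:,1]>-.5)]
        t=c[(c[:,0]>a)&(c[:,0]<b)&(c[:,2]>.11)&(c[:,1]>-.14)&(c[:,1]<.4)]
        print(n,a,'centrifuge max y',np.sort(s[:,1])[-5:].round(3) if len(s)>5 else None, 'tall', (t.min(0).round(3),t.max(0).round(3)) if len(t) else None)
E
```

```text
w1 0.5 centrifuge max y [-0.247 -0.247 -0.247 -0.247 -0.246] tall None
w1 0.58 centrifuge max y [-0.236 -0.236 -0.235 -0.235 -0.234] tall (array([ 0.619, -0.017,  0.36 ]), array([0.64 , 0.076, 0.461]))
w1 0.64 centrifuge max y [-0.224 -0.224 -0.223 -0.223 -0.222] tall (array([ 0.64 , -0.052,  0.361]), array([0.667, 0.111, 0.48 ]))
w1 0.7 centrifuge max y [-0.211 -0.211 -0.211 -0.211 -0.21 ] tall (array([0.713, 0.03 , 0.523]), array([0.713, 0.03 , 0.523]))
w1 0.76 centrifuge max y [-0.195 -0.195 -0.195 -0.195 -0.194] tall (array([ 0.764, -0.096,  0.11 ]), array([0.842, 0.369, 0.211]))
top0 0.5 centrifuge max y [-0.248 -0.247 -0.247 -0.247 -0.247] tall None
top0 0.58 centrifuge max y [-0.236 -0.235 -0.235 -0.235 -0.234] tall None
top0 0.64 centrifuge max y [-0.224 -0.224 -0.223 -0.222 -0.222] tall None
top0 0.7 centrifuge max y [-0.212 -0.211 -0.211 -0.211 -0.211] tall (array([0.753, 0.396, 0.111]), array([0.76 , 0.399, 0.124]))
top0 0.76 centrifuge max y [-0.194 -0.194 -0.194 -0.194 -0.193] tall (array([ 0.763, -0.094,  0.11 ]), array([0.848, 0.399, 0.216]))
scene0 0.5 centrifuge max y [-0.246 -0.246 -0.245 -0.245 -0.245] tall None
scene0 0.58 centrifuge max y [-0.235 -0.234 -0.234 -0.233 -0.231] tall None
scene0 0.64 centrifuge max y [-0.223 -0.222 -0.222 -0.221 -0.221] tall None
scene0 0.7 centrifuge max y [-0.211 -0.211 -0.211 -0.21  -0.21 ] tall (array([0.751, 0.396, 0.113]), array([0.758, 0.4  , 0.124]))
scene0 0.76 centrifuge max y [-0.193 -0.192 -0.192 -0.191 -0.191] tall (array([ 0.761, -0.091,  0.11 ]), array([0.85 , 0.398, 0.211]))
```

```bash
python3 - <<'E'
from h import *
for n in ['w1','top0','scene0']:
    f=dict(np.load(f'/tmp/{n}.png.npz'))
    c=cloud(f).reshape(-1,3)
    for nm,ya,yb in [('white',-.12,-.02),('gap',-.03,.015),('brown',.01,.1)]:
        s=c[(c[:,0]>.72)&(c[:,0]<.86)&(c[:,1]>ya)&(c[:,1]<yb)]
        for za,zb in [(.08,.15),(.15,.19),(.19,.3)]:
            t=s[(s[:,2]>za)&(s[:,2]<zb)]
            if len(t)>3:print(n,nm,za,t.min(0).round(3),t.max(0).round(3))
E
```

```text
w1 white 0.08 [ 0.78  -0.096  0.08 ] [ 0.839 -0.037  0.15 ]
w1 white 0.15 [ 0.794 -0.085  0.15 ] [ 0.827 -0.051  0.19 ]
w1 white 0.19 [ 0.81 -0.07  0.19] [ 0.823 -0.06   0.211]
w1 brown 0.08 [0.785 0.027 0.08 ] [0.851 0.093 0.15 ]
w1 brown 0.15 [0.798 0.038 0.15 ] [0.839 0.081 0.154]
top0 white 0.08 [ 0.781 -0.096  0.08 ] [ 0.835 -0.036  0.148]
top0 white 0.15 [ 0.796 -0.083  0.15 ] [ 0.824 -0.053  0.188]
top0 white 0.19 [ 0.81  -0.068  0.191] [ 0.86  -0.044  0.216]
top0 brown 0.08 [0.786 0.027 0.081] [0.847 0.093 0.15 ]
top0 brown 0.15 [0.799 0.04  0.15 ] [0.841 0.08  0.157]
scene0 white 0.08 [ 0.78  -0.091  0.08 ] [ 0.833 -0.036  0.15 ]
scene0 white 0.15 [ 0.793 -0.083  0.15 ] [ 0.825 -0.052  0.189]
scene0 white 0.19 [ 0.808 -0.07   0.19 ] [ 0.858 -0.043  0.211]
scene0 brown 0.08 [0.783 0.029 0.08 ] [0.851 0.095 0.15 ]
scene0 brown 0.15 [0.798 0.04  0.15 ] [0.837 0.082 0.154]
```

```bash
python3 -m crank '{"claw":[0.5,0.5,0.5,0.5,0.5,0.5,0.5,0.5,0.5,0.5,0.5,0.5],"translation":[[0.5,-4,-4],[1,-8,-8],[1.4,-10.8,-12],[1.4,-10.8,-17],[1.4,-10.8,-21],[1.4,-10.8,-24],[1.4,-10.8,-26],[1.4,-10.8,-28],[1.4,-10.8,-30],[1.4,-10.8,-31.2],[1.4,-10.8,-31.2],[1.4,-10.8,-31.2]],"delta_rot":[[0,0,7],[0,0,14],[0,0,20],[0,0,20],[0,0,20],[0,0,20],[0,0,20],[0,0,20],[0,0,20],[0,0,20],[0,0,20],[0,0,20]]}'
python3 - <<'E'
from h import *
f=grab('wrist','w2.png');
E
```

```text
clock: 3.4
tcp_pos: [0.6471, -0.0804, 0.0513]
tool_rot: [3.141, -0.0, 0.348]
ft_force: [-0.0, -0.3, 0.3]
width: 0.499
```

View pics/w2.png

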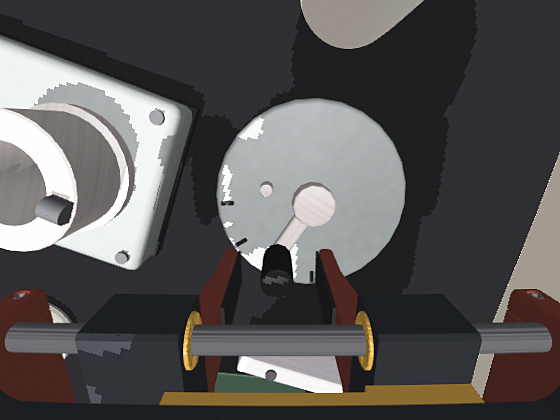

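```bash
python3 -m crank '{"claw":[0.1,0.1,0.1,0.1,0.1,0.1,0.1,0.1,0.1,0.1,0.1,0.1,0.1,0.1,0.1,0.1,0.1],"translation":[[0,0,0],[0,0,0],[0,0,0],[0,0,0],[0.1,0.4,0],[0.27,0.8,0],[0.55,1.25,0],[0.85,1.7,0],[1.2,2.05,0],[1.6,2.4,0],[1.95,2.6,0],[2.27,2.75,0],[2.5,2.85,0],[2.5,2.85,0],[2.5,2.85,0],[2.5,2.85,0],[2.5,2.85,0]],"delta_rot":[[0,0,0],[0,0,0],[0,0,0],[0,0,0],[0,0,0],[0,0,0],[0,0,0],[0,0,0],[0,0,0],[0,0,0],[0,0,0],[0,0,0],[0,0,0],[0,0,0],[0,0,0],[0,0,0],[0,0,0]]}' 10
python3 - <<'E'
from h import *
f=grab('wrist','w3.png');
E
```

```text
clock: 5.15
tcp_pos: [0.672, -0.0518, 0.0505]
tool_rot: [3.141, 0.0, 0.348]
ft_force: [-1.0, -4.5, 1.4]
width: 0.199
```

View pics/w3.png

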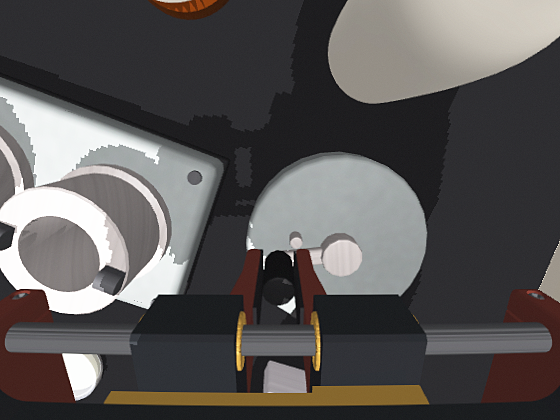

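```bash
python3 -m crank '{"claw":[0.1,0.1,0.1,0.1,0.1],"translation":[[0.3,0,0],[0.5,0.1,0],[0.6,0.1,0],[0.6,0.1,0],[0.6,0.1,0]],"delta_rot":[[0,0,0],[0,0,0],[0,0,0],[0,0,0],[0,0,0]]}'
python3 -m crank '{"claw":[0.5,0.5,0.5,0.5,0.5,0.5,0.5,0.5,0.5],"translation":[[-0.6,-0.1,0],[-0.6,-0.1,0],[-0.6,-0.1,0],[-0.6,-0.1,1],[-0.6,-0.1,4],[-0.6,-0.1,8],[-1,-0.1,12],[-3,-0.1,15],[-3,-0.1,15]],"delta_rot":[[0,0,0],[0,0,0],[0,0,0],[0,0,0],[0,0,0],[0,0,0],[0,0,0],[0,0,0],[0,0,0]]}'
python3 - <<'E'
from h import *
f=grab('wrist','w4.png');
E
```

```text
clock: 5.7
tcp_pos: [0.676, -0.0501, 0.0504]
tool_rot: [-3.141, 0.004, 0.349]
ft_force: [-8.9, -3.6, 5.6]
width: 0.198
clock: 6.6
tcp_pos: [0.6494, -0.0504, 0.2069]
tool_rot: [3.138, -0.008, 0.349]
ft_force: [0.8, -0.4, 0.1]
width: 0.497
```

View pics/w4.png

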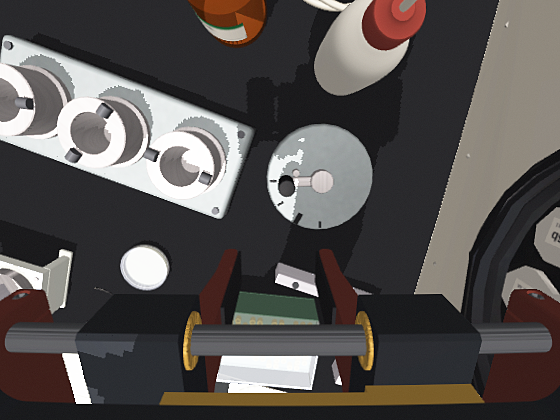

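```bash
python3 -m crank '{"claw":[1,1,1,1,1,1,1,1,1,1,1],"translation":[[-1,2,4.5],[-3,5,8],[-5,8,11],[-7,12,13],[-9,16,13],[-11,20,13],[-13,24,13],[-15,28,13],[-15,32,13],[-15,34,13],[-15,34,13]],"delta_rot":[[0,0,-5],[0,0,-10],[0,0,-15],[0,0,-20],[0,0,-20],[0,0,-20],[0,0,-20],[0,0,-20],[0,0,-20],[0,0,-20],[0,0,-20]]}'
python3 - <<'E'
from h import *
f=grab('wrist','w5.png');
E
```

```text
clock: 7.75
tcp_pos: [0.4966, 0.2927, 0.3294]
tool_rot: [-3.14, 0.002, 0.005]
ft_force: [-0.6, -0.3, -0.3]
width: 1.005
```

View pics/w5.png

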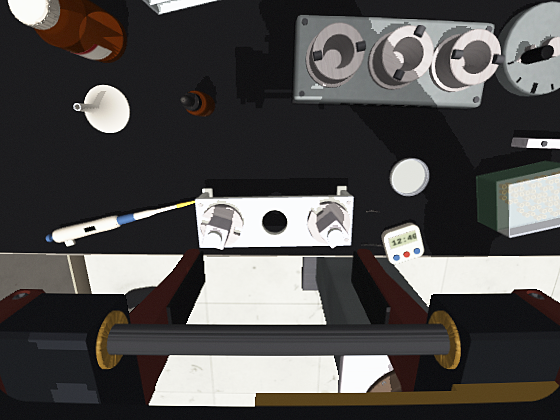

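```bash
python3 - <<'E'
from h import *
f=dict(np.load('/tmp/w5.png.npz'))
im=cv2.imread('pics/w5.png')[170:260,185:365]; cv2.imwrite('pics/w5c.png',cv2.resize(im,None,fx=4.4,fy=4.4,interpolation=cv2.INTER_CUBIC))
c=cloud(f);Z=c[...,2]
for y0 in (.21,.37):
    reg=(abs(c[...,1]-y0)<.05)&(abs(c[...,0]-.437)<.05)
    for za,zb in [(.117,.13),(.107,.117),(.061,.073)]:
        p=c[reg&(Z>za)&(Z<zb)]
        print(y0,za,len(p),np.median(p,0).round(4),((p.min(0)+p.max(0))/2).round(4),(p.max(0)-p.min(0)).round(4))
    p=c[reg&(Z>.107)&(Z<.117)]; r=cv2.minAreaRect((p[:,:2]*1000).astype(np.float32));print(r)
E
```

```text
0.21 0.117 203 [0.4367 0.2181 0.1228] [0.4356 0.2179 0.121 ] [0.0206 0.0199 0.0078]
0.21 0.107 288 [0.4412 0.2207 0.1127] [0.4363 0.2178 0.1119] [0.0384 0.0402 0.0093]
0.21 0.061 734 [0.4455 0.2237 0.0669] [0.4357 0.2178 0.067 ] [0.063  0.0632 0.012 ]
((435.750732421875, 217.97445678710938), (30.035240173339844, 30.22003746032715), 41.09866714477539)
0.37 0.117 185 [0.4315 0.3773 0.1226] [0.4304 0.3776 0.1213] [0.0204 0.0186 0.0081]
0.37 0.107 277 [0.4378 0.3727 0.1125] [0.4308 0.377  0.1118] [0.0356 0.0333 0.0095]
0.37 0.061 674 [0.4447 0.368  0.0666] [0.431  0.3779 0.0669] [0.0627 0.0618 0.0117]
((430.685546875, 377.653076171875), (28.765954971313477, 29.83427619934082), 72.84947204589844)
```

View pics/w5c.png

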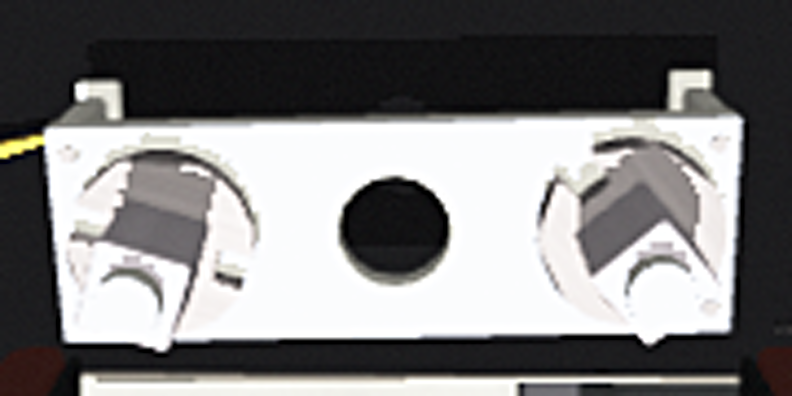

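```bash
cat >> h.py <<'E'
def squareyaw(c,ctr,za,zb,rad=.035):
    d=np.hypot(c[...,0]-ctr[0],c[...,1]-ctr[1]);p=c[(d<rad)&(c[...,2]>za)&(c[...,2]<zb)]
    return cv2.minAreaRect((p[:,:2]*1000).astype(np.float32))
def annulus(f,ctr,z,r0=.022,r1=.031,dlo=None,dhi=None,n=720):
    """sample ring at height z; returns per-angle height difference seen"""
    th=np.linspace(0,2*np.pi,n,endpoint=False);Z=cloud(f)[...,2].astype(np.float32);out=[]
    for r in np.linspace(r0,r1,6):
        P=np.c_[ctr[0]+r*np.cos(th),ctr[1]+r*np.sin(th),np.full(n,z)]
        q=proj(f,P).astype(np.float32)
        out.append(cv2.remap(Z,q[:,0].reshape(1,-1),q[:,1].reshape(1,-1),cv2.INTER_NEAREST)[0])
    return np.degrees(th),np.array(out)
E
python3 - <<'E'
from h import *
f=dict(np.load('/tmp/w5.png.npz'))
for ctr in [(.4357,.2179),(.4307,.3777)]:
    th,o=annulus(f,ctr,.067)
    for k,lo in [('slot',-1)]:
        low=(o<.0605)&(o>0.02);print(ctr);
        s=low.sum(0)
        print([ (int(a),int(b)) for a,b in zip(th[::6],s[::6]) if b])
f=dict(np.load('/tmp/w1.png.npz'))
for ctr in [(.6592,.0515),(.6612,.1349),(.6621,.2205)]:
    th,o=annulus(f,ctr,.096)
    s=((o>.0925)&(o<.105)).sum(0);print(ctr,[ (int(a),int(b)) for a,b in zip(th[::6],s[::6]) if b])
E
```

```text
(0.4357, 0.2179)
[(27, 2), (29, 6), (33, 6), (36, 6), (39, 6), (42, 6), (45, 6), (48, 6), (51, 5), (54, 4)]
(0.4307, 0.3777)
[(39, 1), (57, 2), (59, 4), (63, 6), (66, 6), (69, 6), (72, 6), (75, 6), (78, 6), (81, 5), (84, 1), (99, 1), (108, 1), (119, 1), (243, 4), (246, 6), (248, 6), (252, 6), (255, 6), (258, 6), (261, 6), (264, 4), (267, 2)]
(0.6592, 0.0515) [(72, 1), (75, 4), (78, 6), (81, 5), (84, 5), (87, 5), (90, 5), (93, 5), (96, 1), (255, 1), (258, 5), (261, 6), (264, 6), (267, 6), (270, 5), (273, 6), (276, 5)]
(0.6612, 0.1349) [(150, 5), (153, 6), (156, 6), (159, 6), (162, 6), (165, 6), (168, 6), (171, 2), (324, 2), (327, 4), (330, 6), (333, 5), (336, 6), (339, 5), (342, 6), (345, 6), (348, 2)]
(0.6621, 0.2205) [(90, 4), (93, 5), (96, 6), (99, 5), (102, 5), (105, 6), (108, 5), (111, 3), (273, 1), (276, 6), (279, 6), (282, 6), (285, 6), (288, 6), (291, 6), (294, 1)]
```

```bash
python3 - <<'E'
from h import *
for n in ['w1','w4','w5','top0','scene0']:
    f=dict(np.load(f'/tmp/{n}.png.npz'));c=cloud(f);Z=c[...,2]
    for ctr in [(.6592,.0515),(.6612,.1349),(.6621,.2205)]:
        m=(Z>.082)&(Z<.0915)&(np.hypot(c[...,0]-ctr[0],c[...,1]-ctr[1])<.038)
        p=c[m]
        if len(p)<30: continue
        (e,r)=cv2.minEnclosingCircle((p[:,:2]*1000).astype(np.float32)); x=cv2.fitEllipse(cv2.convexHull((p[:,:2]*1000).astype(np.float32)))
        print(n,len(p),np.round(e,1),round(r,1),np.round(x[0],1),np.round(x[1],1),p[:,2].mean().round(4))
E
```

```text
w1 957 [659.   51.1] 32.0 [659.   51.2] [63.5 63.6] 0.0876
w1 980 [660.8 135. ] 32.1 [660.8 135. ] [63.6 63.9] 0.0874
w1 993 [662.5 220.4] 32.4 [662.1 220.1] [62.8 64.3] 0.0872
w4 2373 [659.3  50.7] 32.5 [659.2  50.6] [64.  64.5] 0.0874
w4 2608 [660.8 135.8] 32.7 [660.5 135.5] [63.6 64.7] 0.0872
w4 1485 [662.5 217.7] 31.5 [663.8 210.6] [44.4 61.8] 0.087
w5 1567 [659.5  51.2] 32.8 [659.1  51.2] [63.8 64.7] 0.0874
w5 1525 [660.2 135.9] 32.4 [660.3 136.1] [63.3 64.2] 0.0875
w5 1493 [662.1 220.6] 32.2 [662. 221.] [62.9 63.7] 0.0875
top0 145 [660.6  51.9] 32.6 [660.3  51.4] [62.1 64.1] 0.0869
top0 150 [662.5 136. ] 32.3 [662.5 136.2] [61.1 64.6] 0.0871
top0 145 [663.6 222. ] 32.5 [663.3 221.2] [62.2 63.7] 0.0871
scene0 219 [658.3  51.2] 34.1 [659.   52.3] [62.3 66. ] 0.086
scene0 226 [660.4 134.5] 33.7 [660.2 136.2] [60.2 64.8] 0.0861
scene0 260 [660.6 221.2] 33.8 [661.  221.6] [63.1 65.9] 0.0859
```

```bash
python3 -m crank '{"claw":[1,1,1,1,1,1,1,1,1,1,1,1],"translation":[[-1,-1.3,-3],[-2,-2.6,-6],[-3,-3.9,-9],[-4,-5.2,-12],[-5,-6.5,-14],[-6.1,-7.5,-16],[-6.1,-7.5,-16],[-6.1,-7.5,-18],[-6.1,-7.5,-21],[-6.1,-7.5,-24],[-6.1,-7.5,-25.5],[-6.1,-7.5,-25.5]],"delta_rot":[[0,0,-8],[0,0,-16],[0,0,-24],[0,0,-32],[0,0,-40],[0,0,-49],[0,0,-49],[0,0,-49],[0,0,-49],[0,0,-49],[0,0,-49],[0,0,-49]]}'
python3 - <<'E'
from h import *
f=grab('wrist','w6.png');print(ctrl.sense()['tcp_pos'])
E
```

```text
clock: 9.0
tcp_pos: [0.4359, 0.2119, 0.0737]
tool_rot: [3.137, -0.0, -0.857]
ft_force: [0.0, -0.6, -0.3]
width: 0.998
[0.43677159 0.21233998 0.07495817]
```

View pics/w6.png

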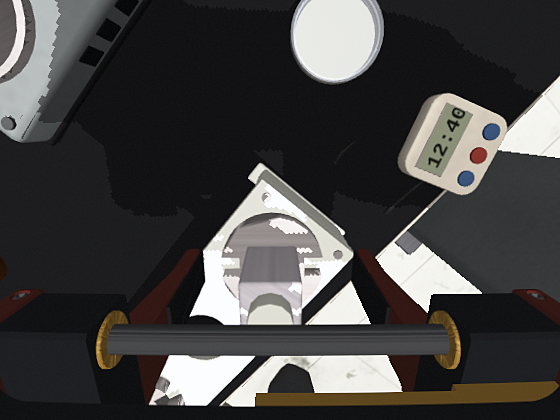

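```bash
python3 -m crank '{"claw":[1,1,0.3,0.3,0.3,0.3,0.3,0.3,0.3],"translation":[[-0.05,0.55,0],[-0.05,0.55,0],[-0.05,0.55,0],[-0.05,0.55,0],[-0.05,0.55,0],[-0.05,0.55,0],[-0.05,0.55,0],[-0.05,0.55,0],[-0.05,0.55,0]],"delta_rot":[[0,0,0],[0,0,0],[0,0,0],[0,0,0],[0,0,0],[0,0,0],[0,0,0],[0,0,0],[0,0,0]]}' 30
python3 - <<'E'
from h import *
s=ctrl.sense();print(s['tcp_pos'],s['tool_rot'],s['width'],s['ft_force'])
E
```

```text
clock: 9.95
tcp_pos: [0.4365, 0.2195, 0.0756]
tool_rot: [3.141, 0.0, -0.856]
ft_force: [0.1, 0.7, -0.1]
width: 0.403
[0.43648391 0.21946129 0.07562261] [ 3.14147113e+00  8.96136025e-06 -8.55592084e-01] 0.4026064658763668 [ 0.11094894  0.65284883 -0.11827172]
```

```bash
python3 -m crank '{"claw":[0.3,0.3,0.3,0.3],"translation":[[0,0,0],[0,0,0],[0,0,0],[0,0,0]],"delta_rot":[[0,0,0],[0,0,0],[0,0,0],[0,0,0]]}' 30
python3 - <<'E'
from h import *
f=grab('wrist','w7.png')
E
```

```text
clock: 10.35
tcp_pos: [0.4363, 0.2194, 0.0756]
tool_rot: [3.141, 0.0, -0.856]
ft_force: [-1.5, -0.1, 0.1]
width: 0.341
```

View pics/w7.png

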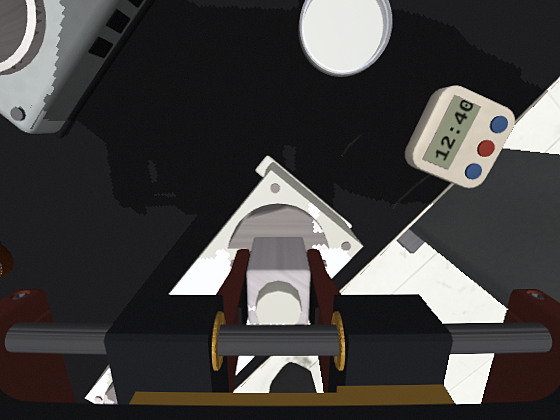

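```bash
python3 -m crank '{"claw":[0.2,0.2,0.2,0.2,0.2,0.2,0.2,0.2,0.2,0.2,0.2,0.2,0.2,0.2,0.2,0.2,0.2,0.2],"translation":[[0,0,1],[0,0,3],[0,0,6],[0,0,9],[0,0,12],[0,0,15],[0,0,16.5],[2,-1.5,16.5],[5,-4,16.5],[8,-6,16.5],[11,-8,16.5],[14,-10,16.5],[17,-12.5,16.5],[20,-15,16.5],[22.3,-16.8,16.5],[22.3,-16.8,16.5],[22.3,-16.8,16.5],[22.3,-16.8,16.5]],"delta_rot":[[0,0,0],[0,0,0],[0,0,0],[0,0,0],[0,0,0],[0,0,0],[0,0,0],[0,0,6],[0,0,12],[0,0,18],[0,0,24],[0,0,30],[0,0,36],[0,0,41],[0,0,45],[0,0,45],[0,0,45],[0,0,45]]}' 35
python3 - <<'E'
from h import *
f=grab('wrist','w8.png')
print(ctrl.sense()['tcp_pos'],ctrl.sense()['tool_rot'])
E
```

```text
clock: 12.2
tcp_pos: [0.6588, 0.0527, 0.2407]
tool_rot: [-3.141, 0.001, -0.07]
ft_force: [0.0, 0.2, -2.2]
width: 0.339
[0.65875722 0.05297444 0.24080904] [-3.14083059e+00  5.34802131e-04 -6.90946124e-02]
```

View pics/w8.png

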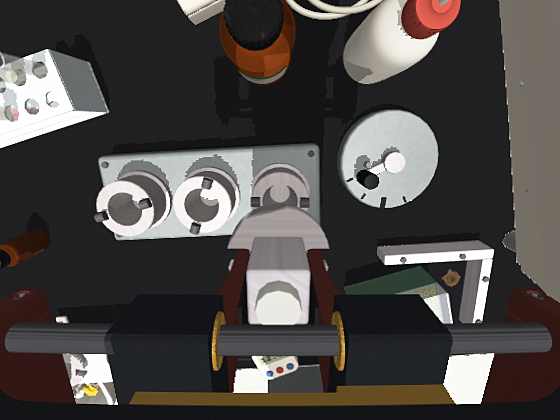

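```bash
python3 - <<'E'
from h import *
f=dict(np.load('/tmp/w8.png.npz'));c=cloud(f);Z=c[...,2];g=f['pixels'].astype(int)
d=np.hypot(c[...,0]-.6588,c[...,1]-.0528)
for za,zb in [(.28,.295),(.27,.28),(.223,.236)]:
    p=c[(d<.04)&(Z>za)&(Z<zb)&(g.min(-1)>90)]
    if len(p)>5: print(za,len(p),np.median(p,0).round(4),((p.min(0)+p.max(0))/2).round(4),(p.max(0)-p.min(0)).round(4)); 
p=c[(d<.045)&(Z>.223)&(Z<.236)]; e=cv2.fitEllipse(cv2.convexHull((p[:,:2]*1000).astype(np.float32)));print('flange',e)
for n in ['w8','w1','w4','w5']:
  f=dict(np.load(f'/tmp/{n}.png.npz'));c=cloud(f);Z=c[...,2]
  for ctr in [(.659,.051),(.6605,.1357),(.662,.2205)]:
    m=(Z>.0925)&(Z<.1)&(np.hypot(c[...,0]-ctr[0],c[...,1]-ctr[1])<.036)
    nn,l,s,ce=cv2.connectedComponentsWithStats(m.astype(np.uint8))
    q=[np.r_[np.median(c[l==i],0),s[i,4]] for i in range(1,nn) if s[i,4]>12]
    if len(q)==2:
        v=q[0]-q[1];print(n,ctr,'ang',np.degrees(np.arctan2(v[1],v[0])).round(1)%180,np.hypot(*v[:2]).round(4),((q[0]+q[1])/2)[:3].round(4),q[0][3],q[1][3])
E
```

```text
0.28 1627 [0.6627 0.0524 0.2876] [0.6615 0.0527 0.2847] [0.0182 0.0211 0.0095]
0.27 2107 [0.6694 0.0514 0.2774] [0.6598 0.0525 0.275 ] [0.032 0.031 0.01 ]
0.223 2720 [0.6784 0.0499 0.2317] [0.6699 0.0529 0.2295] [0.0427 0.0634 0.013 ]
flange ((659.1229248046875, 52.81255340576172), (63.751094818115234, 65.01129913330078), 79.68834686279297)
w8 (0.659, 0.051) ang 85.1 0.0524 [0.6599 0.0512 0.0961] 81.0 81.0
w8 (0.6605, 0.1357) ang 157.9 0.0523 [0.6608 0.1344 0.0957] 92.0 86.0
w8 (0.662, 0.2205) ang 102.4 0.0513 [0.6628 0.2197 0.0957] 96.0 83.0
w1 (0.659, 0.051) ang 85.3 0.0523 [0.6596 0.051  0.096 ] 49.0 47.0
w1 (0.6605, 0.1357) ang 158.0 0.0516 [0.6611 0.1344 0.0954] 53.0 49.0
w1 (0.662, 0.2205) ang 101.6 0.052 [0.6628 0.2196 0.0956] 52.0 52.0
w4 (0.659, 0.051) ang 85.3 0.0528 [0.6601 0.0504 0.0959] 129.0 115.0
w4 (0.6605, 0.1357) ang 158.4 0.052 [0.6608 0.1342 0.0956] 135.0 137.0
w5 (0.659, 0.051) ang 85.4 0.0517 [0.6587 0.0519 0.0957] 69.0 80.0
w5 (0.6605, 0.1357) ang 157.9 0.0528 [0.6607 0.1368 0.0957] 75.0 77.0
w5 (0.662, 0.2205) ang 102.6 0.0521 [0.6616 0.2211 0.0958] 83.0 71.0
```

```bash
python3 -m crank '{"claw":[0.2,0.2,0.2,0.2,0.2,0.2,0.2,0.2,0.2],"translation":[[0.07,-0.16,0],[0.07,-0.16,0],[0.07,-0.16,-3],[0.07,-0.16,-6],[0.07,-0.16,-8],[0.07,-0.16,-10],[0.07,-0.16,-11],[0.07,-0.16,-12],[0.07,-0.16,-12]],"delta_rot":[[0,0,-0.8],[0,0,-0.8],[0,0,-0.8],[0,0,-0.8],[0,0,-0.8],[0,0,-0.8],[0,0,-0.8],[0,0,-0.8],[0,0,-0.8]]}'
python3 - <<'E'
from h import *
f=grab('wrist','w9.png')
print(ctrl.sense()['tcp_pos'],ctrl.sense()['tool_rot'],ctrl.sense()['ft_force'])
E
```

```text
clock: 13.15
tcp_pos: [0.6597, 0.0501, 0.1198]
tool_rot: [3.141, 0.001, -0.084]
ft_force: [0.9, -1.2, -2.5]
width: 0.336
[0.6602177  0.0499905  0.12073255] [ 3.14150991e+00  1.63843724e-04 -8.40664448e-02] [-0.951615   -0.62791154 -2.56406242]
```

View pics/w9.png

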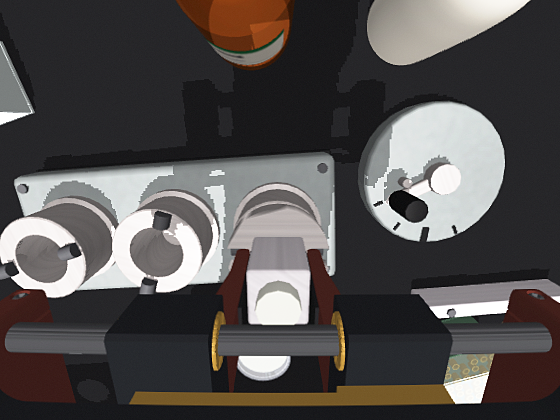

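```bash
python3 -m crank '{"claw":[0.2,0.2,0.2,0.2,0.2,0.2,0.2],"translation":[[0,0.1,0],[0,0.1,-0.4],[0,0.1,-0.7],[0,0.1,-1.0],[0,0.1,-1.2],[0,0.1,-1.3],[0,0.1,-1.3]],"delta_rot":[[0,0,0],[0,0,0],[0,0,0],[0,0,0],[0,0,0],[0,0,0],[0,0,0]]}'
python3 - <<'E'
from h import *
s=ctrl.sense();print(s['tcp_pos'],s['tool_rot'],s['ft_force'])
E
```

```text
clock: 13.9
tcp_pos: [0.6598, 0.0509, 0.1087]
tool_rot: [-3.141, 0.001, -0.084]
ft_force: [-6.0, 0.6, 6.8]
width: 0.34
[0.65979907 0.05093803 0.10870096] [-3.14093785e+00  7.11370065e-04 -8.41265116e-02] [-6.04255781  0.60823808  6.84848435]
```

```bash
python3 -m crank '{"claw":[0.2,0.2,0.2,0.6,0.6,0.6,0.6,0.6,0.6,0.6,0.6,0.6,0.6,0.6],"translation":[[0,0,-0.2],[0,0,-0.2],[0,0,-0.1],[0,0,0],[0,0,0],[0,0,0],[0,0,0],[0,0,1],[0,0,3],[0,0,6],[0,0,10],[0,0,14],[-3,0,18],[-3,0,18]],"delta_rot":[[0,0,0],[0,0,0],[0,0,0],[0,0,0],[0,0,0],[0,0,0],[0,0,0],[0,0,0],[0,0,0],[0,0,0],[0,0,0],[0,0,0],[0,0,0],[0,0,0]]}'
python3 - <<'E'
from h import *
f=grab('wrist','w10.png');c=cloud(f);Z=c[...,2];ctr=(.659,.051);d=np.hypot(c[...,0]-ctr[0],c[...,1]-ctr[1])
for za,zb in [(.15,.163),(.14,.15),(.094,.105)]:
    p=c[(d<.04)&(Z>za)&(Z<zb)];e=cv2.minAreaRect((p[:,:2]*1000).astype(np.float32)); print(za,len(p),np.median(p,0).round(4),np.round(e[0],1),np.round(e[1],1),e[2])
E
```

```text
clock: 15.3
tcp_pos: [0.6308, 0.0497, 0.2946]
tool_rot: [-3.139, -0.008, -0.085]
ft_force: [-1.1, 0.8, 0.8]
width: 0.597
0.15 331 [0.6607 0.0509 0.1558] [660.5  50.7] [20.1 19.7] 40.63131332397461
0.14 491 [0.6649 0.0505 0.1456] [660.5  51.4] [29.3 29.5] 85.3033447265625
0.094 1302 [0.6698 0.0498 0.0997] [660.5  51.1] [62.  63.1] 86.36802673339844
```

View pics/w10.png

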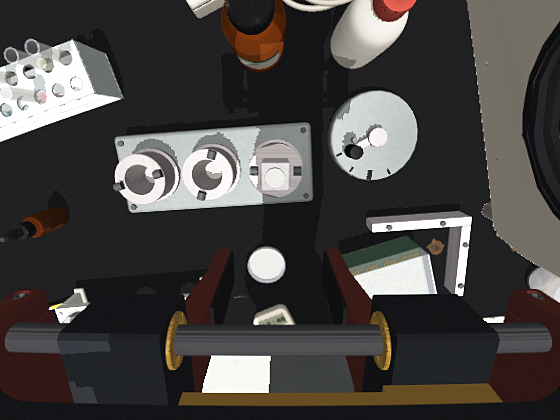

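```bash
python3 -m crank '{"claw":[1,1,1,1,1,1,1,1,1,1,1,1,1],"translation":[[-2,3.5,0],[-4.5,7,0],[-7,10.5,0],[-9.5,14,0],[-12,18,0],[-14,22,-2],[-16,26,-5],[-18,30,-8],[-20,32.8,-11],[-20,32.8,-12],[-20,32.8,-12],[-20,32.8,-12],[-20,32.8,-12]],"delta_rot":[[0,0,-4],[0,0,-8],[0,0,-12.4],[0,0,-12.4],[0,0,-12.4],[0,0,-12.4],[0,0,-12.4],[0,0,-12.4],[0,0,-12.4],[0,0,-12.4],[0,0,-12.4],[0,0,-12.4],[0,0,-12.4]]}'
python3 - <<'E'
from h import *
f=grab('wrist','w11.png');s=ctrl.sense();print(s['tcp_pos'],np.degrees(s['tool_rot']))
c=cloud(f);Z=c[...,2];ctr=(.4307,.3777);d=np.hypot(c[...,0]-ctr[0],c[...,1]-ctr[1])
for za,zb in [(.117,.13),(.107,.117),(.061,.073)]:
    p=c[(d<.04)&(Z>za)&(Z<zb)]
    if len(p)>5: e=cv2.minAreaRect((p[:,:2]*1000).astype(np.float32)); print(za,len(p),np.median(p,0).round(4),np.round(e[0],1),np.round(e[1],1),e[2])
E
```

```text
clock: 16.65
tcp_pos: [0.4319, 0.3778, 0.1688]
tool_rot: [-3.14, -0.001, -0.303]
ft_force: [-0.2, 0.6, 0.9]
width: 1.001
[0.43183636 0.37803015 0.16892684] [-1.79904082e+02 -6.40204609e-02 -1.73665737e+01]
0.117 611 [0.4316 0.3779 0.1227] [430.7 378.3] [20.1 20.3] 59.073097229003906
0.107 822 [0.4382 0.3752 0.1126] [431.1 378.2] [30.  29.5] 72.71483612060547
0.061 1740 [0.4457 0.3711 0.0668] [433.8 377.4] [62.5 57.6] 72.3263168334961
```

View pics/w11.png

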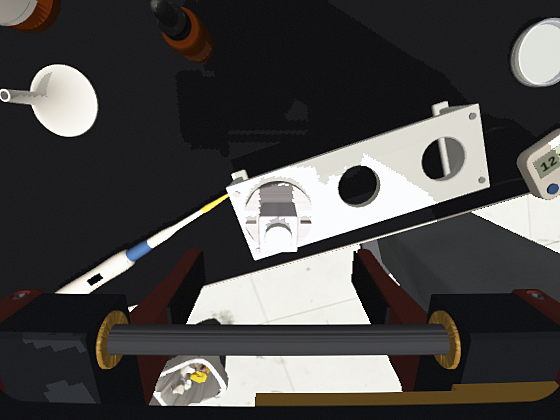

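```bash
python3 -m crank '{"claw":[1,1,1,1,0.2,0.2,0.2,0.2,0.2,0.2,0.2,0.2,0.2,0.2,0.2,0.2],"translation":[[-0.05,0,-3],[-0.05,0,-6],[-0.05,0,-8.5],[-0.05,0,-9.3],[-0.05,0,-9.3],[-0.05,0,-9.3],[-0.05,0,-9.3],[-0.05,0,-9.3],[-0.05,0,-9.3],[-0.05,0,-9.3],[-0.05,0,-9.3],[-0.05,0,-9.3],[-0.05,0,-9.3],[-0.05,0,-9.3],[-0.05,0,-9.3],[-0.05,0,-9.3]],"delta_rot":[[0,0,0],[0,0,0],[0,0,0],[0,0,0],[0,0,0],[0,0,0],[0,0,0],[0,0,0],[0,0,0],[0,0,0],[0,0,0],[0,0,0],[0,0,0],[0,0,0],[0,0,0],[0,0,0]]}' 35
```

```text
clock: 18.3
tcp_pos: [0.4297, 0.3789, 0.0747]
tool_rot: [-3.142, 0.0, -0.301]
ft_force: [0.0, -0.1, 1.9]
width: 0.339
```

```bash
python3 -m crank '{"claw":[0.2,0.2,0.2,0.2,0.2,0.2,0.2,0.2,0.2,0.2,0.2,0.2,0.2,0.2,0.2,0.2,0.2,0.2],"translation":[[0,0,1],[0,0,3],[0,0,6],[0,0,9],[0,0,12],[0,0,15],[0,0,16.5],[2,-1.5,16.5],[5,-4,16.5],[8,-6,16.5],[11,-8,16.5],[14,-10,16.5],[17,-12,16.5],[20,-14,16.5],[23.2,-15.8,16.5],[23.2,-15.8,16.5],[23.2,-15.8,16.5],[23.2,-15.8,16.5]],"delta_rot":[[0,0,0],[0,0,0],[0,0,0],[0,0,0],[0,0,0],[0,0,0],[0,0,0],[0,0,5],[0,0,10],[0,0,15],[0,0,20],[0,0,25],[0,0,29.6],[0,0,29.6],[0,0,29.6],[0,0,29.6],[0,0,29.6],[0,0,29.6]]}' 35
python3 - <<'E'
from h import *
f=grab('wrist','w12.png')
s=ctrl.sense();t=s['tcp_pos'];print(t,np.degrees(s['tool_rot']))
c=cloud(f);Z=c[...,2]
d=np.hypot(c[...,0]-t[0],c[...,1]-t[1]);b=t[2]+.0153
p=c[(d<.045)&(Z>b-.03)&(Z<b-.018)]; e=cv2.fitEllipse(cv2.convexHull((p[:,:2]*1000).astype(np.float32)));print('flange',e,np.median(p[:,2]),b-.023)
for ctr in [(.6605,.1357),(.662,.2205)]:
    m=(Z>.0925)&(Z<.1)&(np.hypot(c[...,0]-ctr[0],c[...,1]-ctr[1])<.036)
    nn,l,s,ce=cv2.connectedComponentsWithStats(m.astype(np.uint8))
    q=[np.r_[np.median(c[l==i],0),s[i,4]] for i in range(1,nn) if s[i,4]>12]
    if len(q)==2:
        v=q[0]-q[1];print(ctr,'ang',np.degrees(np.arctan2(v[1],v[0])).round(1)%180,np.hypot(*v[:2]).round(4),((q[0]+q[1])/2)[:3].round(4),q[0][3],q[1][3])
E
```

```text
clock: 20.1
tcp_pos: [0.6607, 0.2218, 0.2394]
tool_rot: [-3.141, 0.001, 0.217]
ft_force: [1.0, -0.1, -2.7]
width: 0.343
[0.66064878 0.22222587 0.23962995] [-1.79958308e+02  4.27645653e-02  1.24750653e+01]
flange ((661.56640625, 222.36354064941406), (63.50688171386719, 64.24551391601562), 96.2344970703125) 0.2314064327742661 0.23192995141114367
(0.6605, 0.1357) ang 157.6 0.0526 [0.6611 0.1371 0.0958] 82.0 80.0
(0.662, 0.2205) ang 102.4 0.0521 [0.663  0.2212 0.096 ] 84.0 79.0
```

View pics/w12.png

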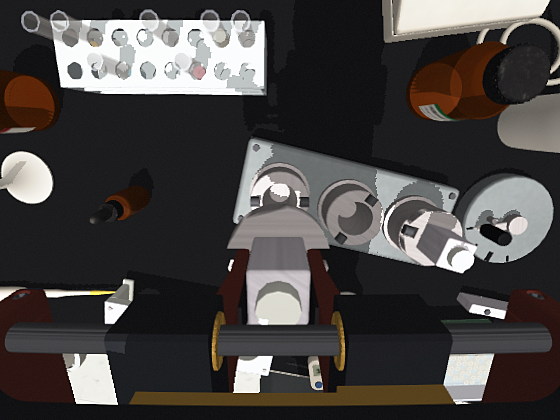

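```bash
python3 -m crank '{"claw":[0.2,0.2,0.2,0.2,0.2,0.2,0.2,0.2,0.2],"translation":[[0.12,-0.1,0],[0.12,-0.1,0],[0.12,-0.1,-3],[0.12,-0.1,-6],[0.12,-0.1,-8],[0.12,-0.1,-10],[0.12,-0.1,-11],[0.12,-0.1,-11.8],[0.12,-0.1,-11.8]],"delta_rot":[[0,0,0],[0,0,0],[0,0,0],[0,0,0],[0,0,0],[0,0,0],[0,0,0],[0,0,0],[0,0,0]]}'
python3 - <<'E'
from h import *
for i in range(2):
    s=ctrl.sense();print(s['tcp_pos'],s['tool_rot'],s['ft_force']);f=ctrl.grab_frame('wrist')
E
```

```text
clock: 21.05
tcp_pos: [0.6625, 0.22, 0.1211]
tool_rot: [3.141, 0.001, 0.216]
ft_force: [1.0, -0.1, -2.0]
width: 0.337
[0.66251248 0.2199868  0.12107399] [3.14140168e+00 1.01756157e-03 2.16316319e-01] [ 0.98390684 -0.0891647  -2.03717505]
[0.66306058 0.22003359 0.12195978] [ 3.14153402e+00 -2.75416328e-04  2.16240745e-01] [-0.46401789 -0.80628477 -2.9787975 ]
```

Go in (target TCP z about 0.1077).

```bash
python3 -m crank '{"claw":[0.2,0.2,0.2,0.2,0.2,0.2,0.2,0.2],"translation":[[0,0.05,-0.4],[0,0.05,-0.7],[0,0.05,-1.0],[0,0.05,-1.2],[0,0.05,-1.4],[0,0.05,-1.5],[0,0.05,-1.5],[0,0.05,-1.5]],"delta_rot":[[0,0,0],[0,0,0],[0,0,0],[0,0,0],[0,0,0],[0,0,0],[0,0,0],[0,0,0]]}'
```

```text
clock: 21.95
tcp_pos: [0.6626, 0.2205, 0.1078]
tool_rot: [-3.141, 0.0, 0.216]
ft_force: [-4.5, -0.1, 6.4]
width: 0.339
```

```bash
python3 -m crank '{"claw":[0.2,0.2,0.2,0.6,0.6,0.6,0.6,0.6,0.6,0.6,0.6,0.6,0.6,0.6],"translation":[[0,0,-0.2],[0,0,-0.2],[0,0,-0.1],[0,0,0],[0,0,0],[0,0,0],[0,0,0],[0,0,1],[0,0,3],[0,0,6],[0,0,10],[0,0,14],[-3,0,18],[-3,0,18]],"delta_rot":[[0,0,0],[0,0,0],[0,0,0],[0,0,0],[0,0,0],[0,0,0],[0,0,0],[0,0,0],[0,0,0],[0,0,0],[0,0,0],[0,0,0],[0,0,0],[0,0,0]]}'
python3 - <<'E'
from h import *
f=grab('wrist','w13.png');c=cloud(f);Z=c[...,2]
for ctr in [(.662,.2205),(.66,.051)]:
  d=np.hypot(c[...,0]-ctr[0],c[...,1]-ctr[1])
  for za,zb in [(.15,.163),(.14,.15),(.094,.105)]:
    p=c[(d<.04)&(Z>za)&(Z<zb)];
    if len(p)>20: e=cv2.minAreaRect((p[:,:2]*1000).astype(np.float32)); print(za,len(p),np.median(p,0).round(4),np.round(e[0],1),np.round(e[1],1),e[2])
E
python3 -m crank '{"claw":[0.6,0.6,0.6,0.6,0.6,0.6,0.6,0.6,0.6,0.6],"translation":[[-1,-4,1],[-2,-8,2],[-3,-12,3],[-3,-16,3],[-3,-20,3],[-3,-24,3],[-3,-28,3],[-3,-32,3],[-3,-35,3],[-3,-35,3]],"delta_rot":[[0,0,-4],[0,0,-8],[0,0,-12.4],[0,0,-12.4],[0,0,-12.4],[0,0,-12.4],[0,0,-12.4],[0,0,-12.4],[0,0,-12.4],[0,0,-12.4]]}'
python3 - <<'E'
from h import *
f=grab('wrist','w14.png')
E
```

```text
clock: 23.35
tcp_pos: [0.6336, 0.2208, 0.2942]
tool_rot: [-3.139, -0.009, 0.216]
ft_force: [0.8, -0.7, -0.4]
width: 0.603
0.15 334 [0.6637 0.2213 0.1557] [663.3 221.3] [19.8 20.1] 57.814247131347656
0.14 500 [0.6677 0.2226 0.1456] [663.7 221.3] [29.3 29.5] 12.959250450134277
0.094 1299 [0.671  0.2239 0.0997] [663.2 221.1] [63.9 61.5] 15.08141803741455
0.15 351 [0.6607 0.0524 0.1557] [660.5  51.1] [20.3 21. ] 24.629173278808594
0.14 467 [0.6635 0.06   0.1456] [660.2  51.3] [30.7 30.5] 85.72610473632812
0.094 1193 [0.6701 0.0628 0.0998] [661.3  53.8] [56.7 63.3] 76.01392364501953
clock: 24.4
tcp_pos: [0.6016, -0.1355, 0.3162]
tool_rot: [3.139, 0.001, -0.008]
ft_force: [-1.1, 0.7, 1.1]
width: 0.6
```

View pics/w13.png

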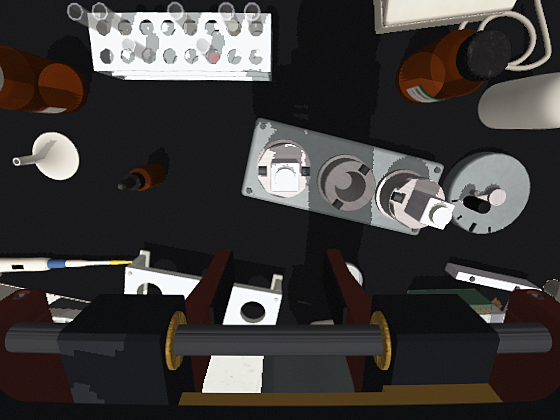

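View pics/w14.png

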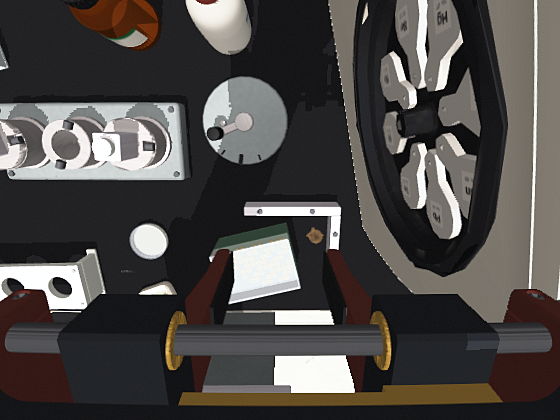

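```bash
python3 - <<'E'
from h import *
im=cv2.imread('pics/w14.png')[195:310,195:355]; cv2.imwrite('pics/w14c.png',cv2.resize(im,None,fx=5,fy=5,interpolation=cv2.INTER_CUBIC))
for n in ['w14','top0','w1','w10']:
    f=dict(np.load(f'/tmp/{n}.png.npz'));c=cloud(f);Z=c[...,2]
    m=(Z>.030)&(Z<.039)&(c[...,0]>.38)&(c[...,0]<.575)&(c[...,1]<-.06)&(c[...,1]>-.25)
    p=c[m]
    # long wall: fit
    a=p[(p[:,1]>-.19)&(p[:,0]>.53)]; b=p[(p[:,0]<.53)&(p[:,1]<-.2)]
    for nm,q in(('long',a),('short',b)):
        if len(q)>20:
            r=cv2.minAreaRect((q[:,:2]*1000).astype(np.float32)); print(n,nm,len(q),np.round(r[0],1),np.round(r[1],1),round(r[2],2),np.round(cv2.boxPoints(r),1).tolist())
    t=c[(Z>.070)&(Z<.086)&(c[...,0]>.36)&(c[...,0]<.56)&(c[...,1]<0)&(c[...,1]>-.2)]
    if len(t)>20:
        r=cv2.minAreaRect((t[:,:2]*1000).astype(np.float32)); print(n,'box',len(t),np.round(r[0],1),np.round(r[1],1),round(r[2],2),np.round(cv2.boxPoints(r),1).tolist())
f=dict(np.load('/tmp/w14.png.npz'));c=cloud(f);print(c[235,315],c[240,312],c[225,330])
E
```

```text
w14 long 666 [ 554.2 -136.3] [107.4  14.2] 89.38 [[546.5, -189.89999389648438], [560.7999877929688, -190.0], [561.9000244140625, -82.5999984741211], [547.7000122070312, -82.5]]
w14 short 209 [ 509.8 -224.4] [14.5 39.6] 88.97 [[489.79998779296875, -231.1999969482422], [529.5, -232.0], [529.7000122070312, -217.5], [490.1000061035156, -216.8000030517578]]
w14 box 3303 [ 471.9 -102. ] [ 83.1 116.4] 13.76 [[417.70001220703125, -55.29999923706055], [445.3999938964844, -168.39999389648438], [526.0999755859375, -148.6999969482422], [498.3999938964844, -35.599998474121094]]
top0 long 101 [ 555.3 -136.6] [106.6  14.1] 87.1 [[545.5, -189.39999389648438], [559.5999755859375, -190.1999969482422], [565.0, -83.69999694824219], [550.9000244140625, -83.0]]
top0 short 98 [ 478.9 -222.3] [14.2 99.4] 89.72 [[429.20001220703125, -229.10000610351562], [528.5999755859375, -229.60000610351562], [528.5999755859375, -215.39999389648438], [429.29998779296875, -215.0]]
top0 box 819 [ 473.5 -100.7] [ 81.5 118.1] 13.44 [[420.1000061035156, -52.79999923706055], [447.6000061035156, -167.60000610351562], [526.799987
[... 654 characters left out ...]
 [[546.2999877929688, -189.8000030517578], [561.0999755859375, -189.89999389648438], [561.9000244140625, -82.5999984741211], [547.0999755859375, -82.5]]
w10 short 601 [ 478.8 -224.3] [ 16.  102.5] 89.42 [[427.5, -231.8000030517578], [529.9000244140625, -232.8000030517578], [530.0999755859375, -216.89999389648438], [427.6000061035156, -215.8000030517578]]
w10 box 2377 [ 482.7 -104.7] [ 64.2 108.4] 13.14 [[439.20001220703125, -59.20000076293945], [463.79998779296875, -164.8000030517578], [526.2999877929688, -150.1999969482422], [501.70001220703125, -44.599998474121094]]
[ 5.01538009e-01 -1.98805776e-01  4.71441902e-04] [ 0.49207192 -0.19409497 -0.00063767] [ 0.53036226 -0.21741996  0.03339322]
```

View pics/w14c.png

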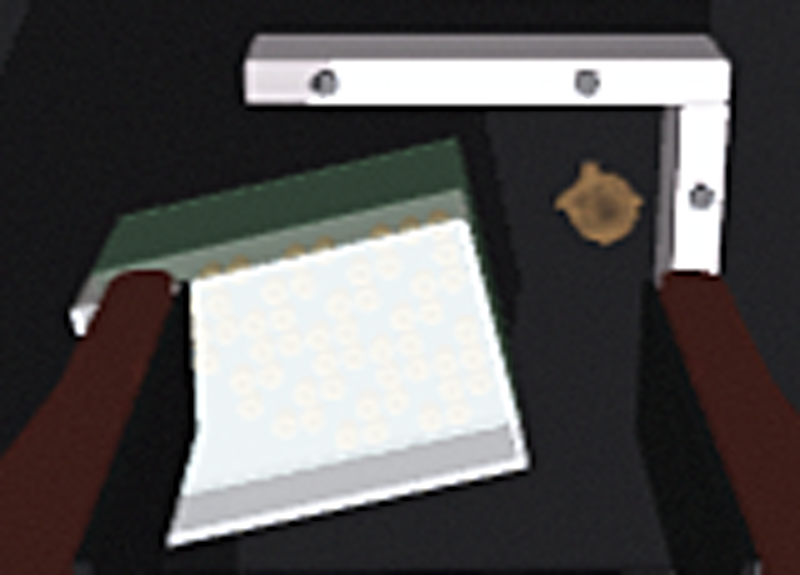

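```bash
python3 - <<'E'
from h import *
s=ctrl.sense();print(s['tcp_pos'],np.degrees(s['tool_rot']),s['joint_positions'].round(2))
E
```

```text
[ 0.60222806 -0.1324138   0.31603625] [ 1.79941481e+02  7.07473149e-02 -2.91971523e-01] [-0.33  0.38  0.65  1.52 -0.23  1.33 -1.23]
```

```bash
python3 -m crank '{"claw":[1,1,1,1,1,1,1,1,1,1,1,1,1,1,1,1],"translation":[[-1,0,0],[-2,0,0],[-3,0.5,0],[-4,1,0],[-5,1.5,0],[-6,2,0],[-7,2.5,0],[-8,3,0],[-9,3,0],[-10,3,0],[-11,3,0],[-12,3,0],[-13,3,0],[-13,3,0],[-13,3,0],[-13,3,0]],"delta_rot":[[0,0,8],[0,0,16],[0,0,24],[0,0,32],[0,0,40],[0,0,48],[0,0,56],[0,0,64],[0,0,72],[0,0,80],[0,0,88],[0,0,96],[0,0,104],[0,0,104],[0,0,104],[0,0,104]]}'
python3 - <<'E'
from h import *
f=grab('wrist','w15.png')
s=ctrl.sense();print(s['tcp_pos'],np.degrees(s['tool_rot']),s['joint_positions'].round(2))
c=cloud(f);Z=c[...,2]
t=c[(Z>.070)&(Z<.086)&(c[...,0]>.36)&(c[...,0]<.56)&(c[...,1]<0)&(c[...,1]>-.2)]
r=cv2.minAreaRect((t[:,:2]*1000).astype(np.float32)); print('box',len(t),np.round(r[0],1),np.round(r[1],1),round(r[2],2),np.round(cv2.boxPoints(r),1).tolist())
E
```

```text
clock: 26.05
tcp_pos: [0.4734, -0.099, 0.3165]
tool_rot: [-3.141, -0.0, 1.813]
ft_force: [0.3, 0.6, 0.5]
width: 1.0
[ 0.4733958  -0.09913741  0.31649346] [-1.79989404e+02  3.44991527e-03  1.03882550e+02] [-0.24  0.08  0.38  1.81 -0.03  1.25  0.39]
box 5180 [ 471.5 -101.8] [ 81.8 117.7] 13.57 [[417.8999938964844, -54.20000076293945], [445.5, -168.60000610351562], [525.0, -149.39999389648438], [497.3999938964844, -35.0]]
```

View pics/w15.png

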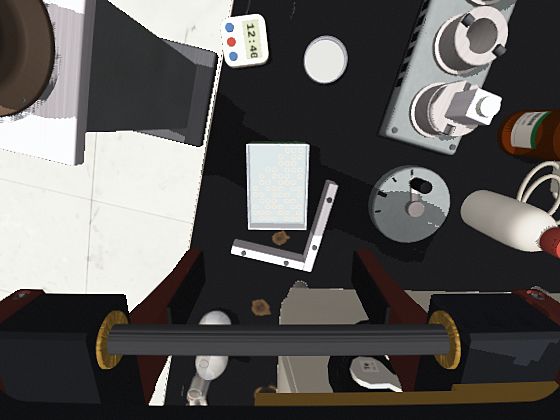

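```bash
python3 -m crank '{"claw":[1,1,1,1,1,1,1,1,1],"translation":[[-0.18,-0.27,-5],[-0.18,-0.27,-10],[-0.18,-0.27,-15],[-0.18,-0.27,-19],[-0.18,-0.27,-21],[-0.18,-0.27,-22],[-0.18,-0.27,-22],[-0.18,-0.27,-22],[-0.18,-0.27,-22]],"delta_rot":[[0,0,0],[0,0,0],[0,0,0],[0,0,0],[0,0,0],[0,0,0],[0,0,0],[0,0,0],[0,0,0]]}'
python3 - <<'E'
from h import *
f=grab('wrist','w16.png')
s=ctrl.sense();t0=s['tcp_pos'];print(s['tcp_pos'],np.degrees(s['tool_rot']),s['width'])
c=cloud(f);Z=c[...,2]
t=c[(Z>.073)&(Z<.083)&(c[...,0]>.36)&(c[...,0]<.56)&(c[...,1]<0)&(c[...,1]>-.2)]
r=cv2.minAreaRect((t[:,:2]*1000).astype(np.float32)); print('box',len(t),np.round(r[0],1),np.round(r[1],1),round(r[2],2),np.round(cv2.boxPoints(r),1).tolist())
y=s['tool_rot'][2]; j=np.array([np.sin(y),-np.cos(y)]); print('edges rel tcp along jaw', (cv2.boxPoints(r)/1000-t0[:2])@j)
E
```

```text
clock: 27.0
tcp_pos: [0.4722, -0.1024, 0.0979]
tool_rot: [3.139, 0.001, 1.815]
ft_force: [-0.8, 0.1, -0.4]
width: 0.999
[ 0.47212252 -0.10239955  0.09788879] [1.79861244e+02 3.42464254e-02 1.03971255e+02] 1.0014877205072272
box 20350 [ 471.6 -100.3] [ 81.9 115.4] 13.64 [[418.20001220703125, -53.900001525878906], [445.5, -166.0], [525.0, -146.6999969482422], [497.79998779296875, -34.5]]
edges rel tcp along jaw [-0.04056196 -0.04123786  0.0406543   0.0413302 ]
```

View pics/w16.png

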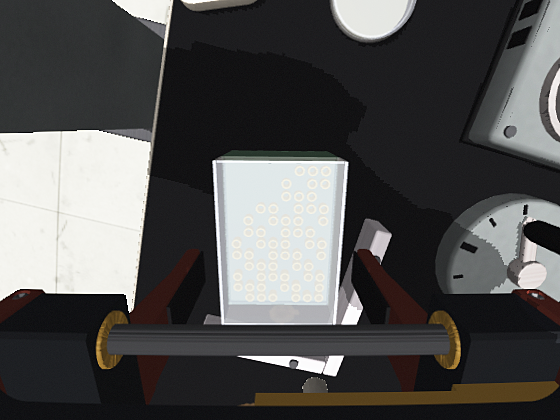

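```bash
python3 -m crank '{"claw":[1,1,1,1,0.85,0.85,0.85,0.85,0.85],"translation":[[0,0,-2],[0,0,-4],[0,0,-5],[0,0,-5],[0,0,-5],[0,0,-5],[0,0,-5],[0,0,-5],[0,0,-5]],"delta_rot":[[0,0,0],[0,0,0],[0,0,0],[0,0,0],[0,0,0],[0,0,0],[0,0,0],[0,0,0],[0,0,0]]}' 15
```

```text
clock: 27.95
tcp_pos: [0.4716, -0.1024, 0.0473]
tool_rot: [3.141, 0.0, 1.815]
ft_force: [-1.0, 0.1, 5.5]
width: 0.934
```

```bash
python3 -m crank '{"claw":[0.85,0.85,0.85,0.85,0.85,0.85,0.85,0.85,0.85,0.85,0.85],"translation":[[0,0,0],[0.5,-0.8,0],[1,-1.6,0],[1.5,-2.4,0],[2,-3.2,0],[2.5,-4,0],[3,-4.6,0],[3,-5.1,0],[3,-5.1,0],[3,-5.1,0],[3,-5.1,0]],"delta_rot":[[0,0,-3],[0,0,-6],[0,0,-9],[0,0,-12],[0,0,-14.5],[0,0,-14.5],[0,0,-14.5],[0,0,-14.5],[0,0,-14.5],[0,0,-14.5],[0,0,-14.5]]}'
python3 - <<'E'
from h import *
f=grab('wrist','w17.png')
s=ctrl.sense();t0=s['tcp_pos'];print(s['tcp_pos'],np.degrees(s['tool_rot']),s['width'])
c=cloud(f);Z=c[...,2]
t=c[(Z>.073)&(Z<.083)&(c[...,0]>.36)&(c[...,0]<.56)&(c[...,1]<0)&(c[...,1]>-.24)]
r=cv2.minAreaRect((t[:,:2]*1000).astype(np.float32)); print('box',len(t),np.round(r[0],1),np.round(r[1],1),round(r[2],2),np.round(cv2.boxPoints(r),1).tolist())
E
```

```text
clock: 29.05
tcp_pos: [0.5016, -0.1534, 0.0471]
tool_rot: [3.14, 0.0, 1.562]
ft_force: [0.8, 0.5, 4.7]
width: 0.943
[ 0.50165503 -0.15344203  0.04709797] [1.79926871e+02 2.13259771e-02 8.94760926e+01] 0.9350190916770587
box 30944 [ 500.8 -153.2] [118.8 101.8] 89.04 [[448.8999938964844, -211.8000030517578], [550.7000122070312, -213.5], [552.7000122070312, -94.69999694824219], [450.8999938964844, -93.0]]
```

View pics/w17.png

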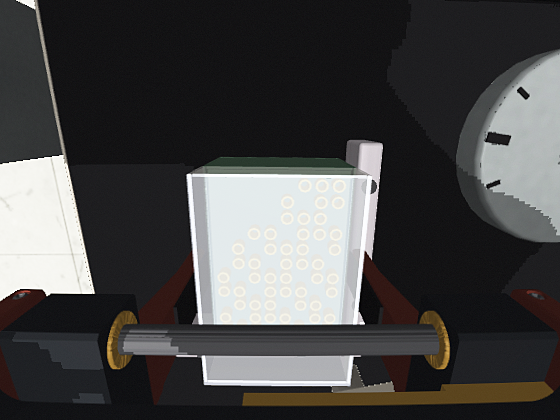

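```bash
python3 -m crank '{"claw":[0.85,0.85,0.85,0.85,0.85,0.85,0.85,0.85,0.85,0.85],"translation":[[0.3,0,0],[0.5,0,0],[0.7,0,0],[0.8,0,0],[0.8,-0.2,0],[0.8,-0.4,0],[0.8,-0.6,0],[0.8,-0.8,0],[0.8,-0.8,0],[0.8,-0.8,0]],"delta_rot":[[0,0,0],[0,0,0],[0,0,0],[0,0,0],[0,0,0],[0,0,0],[0,0,0],[0,0,0],[0,0,0],[0,0,0]]}'
```

```text
clock: 30.1
tcp_pos: [0.5066, -0.1575, 0.0466]
tool_rot: [-3.136, -0.005, 1.563]
ft_force: [-7.9, 11.0, 14.7]
width: 0.935
```

```bash
python3 -m crank '{"claw":[0.85,0.85,1,1,1,1,1,1,1,1,1,1,1,1],"translation":[[-0.2,0.2,0],[-0.25,0.3,0],[-0.28,0.35,0],[-0.28,0.35,0],[-0.28,0.35,0],[-0.28,0.35,0],[-0.28,0.35,1],[-0.28,0.35,3],[-0.28,0.35,6],[-0.28,0.35,10],[-0.28,1,15],[-0.28,1,20],[-0.28,1,24],[-0.28,1,24]],"delta_rot":[[0,0,0],[0,0,0],[0,0,0],[0,0,0],[0,0,0],[0,0,0],[0,0,0],[0,0,0],[0,0,0],[0,0,0],[0,0,0],[0,0,0],[0,0,0],[0,0,0]]}'
cat > box.py <<'E'
from h import *
import sys
f=grab('wrist',sys.argv[1])
s=ctrl.sense();print(s['tcp_pos'],np.degrees(s['tool_rot']))
c=cloud(f);Z=c[...,2]
t=c[(Z>.070)&(Z<.086)&(c[...,0]>.36)&(c[...,0]<.58)&(c[...,1]<0)&(c[...,1]>-.26)]
r=cv2.minAreaRect((t[:,:2]*1000).astype(np.float32)); print('box',len(t),np.round(r[0],1),np.round(r[1],1),round(r[2],2),np.round(cv2.boxPoints(r),1).tolist())
q=c[(Z>.030)&(Z<.039)&(c[...,0]>.4)&(c[...,0]<.575)&(c[...,1]<-.06)&(c[...,1]>-.25)]
for nm,q in(('long',q[(q[:,1]>-.205)&(q[:,0]>.545)]),('short',q[(q[:,0]<.53)&(q[:,1]<-.212)])):
    if len(q)>20: r=cv2.minAreaRect((q[:,:2]*1000).astype(np.float32)); print(nm,len(q),np.round(cv2.boxPoints(r),1).tolist(),round(r[2],2))
E
python3 box.py w18.png
```

```text
clock: 31.5
tcp_pos: [0.5086, -0.1525, 0.2931]
tool_rot: [3.131, 0.001, 1.561]
ft_force: [0.7, -0.6, 0.5]
width: 0.999
[ 0.50745116 -0.15191323  0.28992517] [1.79652742e+02 1.45189967e-02 8.94615442e+01]
box 5908 [ 510.  -178.7] [105.  178.1] 12.09 [[440.1000061035156, -102.69999694824219], [477.3999938964844, -276.79998779296875], [580.0, -254.8000030517578], [542.7000122070312, -80.69999694824219]]
long 625 [[544.7999877929688, -83.69999694824219], [548.4000244140625, -204.5], [563.5, -204.0], [559.9000244140625, -83.30000305175781]] 1.69
short 215 [[426.29998779296875, -230.89999389648438], [458.20001220703125, -231.39999389648438], [458.5, -217.1999969482422], [426.5, -216.6999969482422]] 89.08
```

View pics/w18.png

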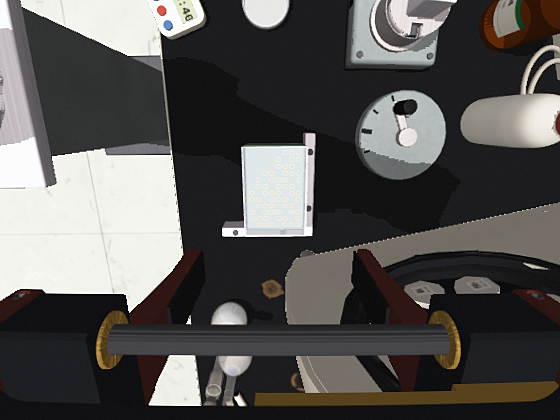

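```bash
sed -i 's/c\[...,1\]>-.26)/c[...,1]>-.226)/; s/c\[...,0\]<.58)/c[...,0]<.556)/' box.py; python3 box.py w19.png
```

```text
[ 0.50644137 -0.15146684  0.28772036] [ 1.79864710e+02 -8.22342474e-03  8.94708844e+01]
box 5816 [ 505.1 -156.5] [117.8  81.8] 89.65 [[463.8999938964844, -215.1999969482422], [545.5999755859375, -215.6999969482422], [546.4000244140625, -97.80000305175781], [464.6000061035156, -97.30000305175781]]
long 622 [[546.4000244140625, -84.19999694824219], [551.2999877929688, -205.0], [565.0, -204.5], [560.0999755859375, -83.5999984741211]] 2.33
short 222 [[426.29998779296875, -230.6999969482422], [459.0, -231.3000030517578], [459.29998779296875, -217.5], [426.6000061035156, -216.89999389648438]] 88.91
```

```bash
python3 -m crank '{"claw":[0,0,0,0,0,0,0,0,0,0,0,0,0,0,0,0,0],"translation":[[0,4,0],[0,8,0],[0,8.2,-4],[0,8.2,-9],[0,8.2,-14],[0,8.2,-18],[0,8.2,-22],[0,8.2,-25],[0,8.2,-25],[0,8.2,-25],[0,7.5,-25],[0,7,-25],[0,6.6,-25],[0,6.2,-25],[0,5.8,-25],[0,5.6,-25],[0,5.6,-25]],"delta_rot":[[0,0,0],[0,0,0],[0,0,0],[0,0,0],[0,0,0],[0,0,0],[0,0,0],[0,0,0],[0,0,0],[0,0,0],[0,0,0],[0,0,0],[0,0,0],[0,0,0],[0,0,0],[0,0,0],[0,0,0]]}' 20
```

```text
clock: 33.3
tcp_pos: [0.5069, -0.0881, 0.0378]
tool_rot: [-3.141, -0.008, 1.567]
ft_force: [-2.4, 23.2, 14.3]
width: 0.009
```

```bash
python3 -m crank '{"claw":[0,0,0,0,0,0,0,0,0,0,0,0,0,0,0,0,0,0,0,0],"translation":[[0,0.8,0],[0,2,0],[0,2.5,3],[0,2,8],[-2,-1,11],[-5,-4,11],[-7,-6.5,11],[-7.2,-6.5,8],[-7.2,-6.5,4],[-7.2,-6.5,0],[-7.2,-6.5,0],[-7.2,-6.5,0],[-6.6,-6.5,0],[-6.2,-6.5,0],[-5.8,-6.5,0],[-5.4,-6.5,0],[-5.0,-6.5,0],[-4.8,-6.5,0],[-4.8,-6.5,0],[-4.8,-6.5,0]],"delta_rot":[[0,0,0],[0,0,0],[0,0,0],[0,0,0],[0,0,0],[0,0,0],[0,0,0],[0,0,0],[0,0,0],[0,0,0],[0,0,0],[0,0,0],[0,0,0],[0,0,0],[0,0,0],[0,0,0],[0,0,0],[0,0,0],[0,0,0],[0,0,0]]}' 20
```

```text
clock: 35.3
tcp_pos: [0.4541, -0.16, 0.0363]
tool_rot: [-3.134, -0.002, 1.561]
ft_force: [-13.6, 0.7, 11.3]
width: 0.006
```

```bash
python3 -m crank '{"claw":[0,0,0,0,0,0,0,0,0,0,0,0,0,0,0,0,0],"translation":[[-1,0,0],[-1.5,0,0],[-1.5,0,4],[-1.5,0,9],[-1.5,0,14],[-1.5,0,19],[-1.5,0,24],[0,1,28],[2,2,28.5],[4,3,28.5],[7,4,28.5],[10,5,28.5],[13,6,28.5],[15,6,28.5],[15,6,28.5],[15,6,28.5],[15,6,28.5]],"delta_rot":[[0,0,0],[0,0,0],[0,0,0],[0,0,0],[0,0,0],[0,0,-8],[0,0,-16],[0,0,-24],[0,0,-32],[0,0,-40],[0,0,-48],[0,0,-56],[0,0,-64],[0,0,-70],[0,0,-70],[0,0,-70],[0,0,-70]]}' 20
python3 box.py w20.png; python3 - <<'E'
from h import *
f=dict(np.load('/tmp/w20.png.npz'));c=cloud(f);Z=c[...,2]
k=(c[...,1]<0)&(c[...,1]>-.16)&(c[...,0]>.6)&(c[...,0]<.76)&(Z>.07)&(Z<.078); print('knob',np.median(c[k],0),c[k].min(0),c[k].max(0),k.sum())
g=grab('top','t20.png');c=cloud(g);Z=c[...,2]
t=c[(Z>.070)&(Z<.086)&(c[...,0]>.36)&(c[...,0]<.556)&(c[...,1]<0)&(c[...,1]>-.226)]
r=cv2.minAreaRect((t[:,:2]*1000).astype(np.float32)); print('top box',np.round(r[0],1),np.round(r[1],1),r[2])
E
```

```text
clock: 37.0
tcp_pos: [0.6074, -0.1009, 0.3219]
tool_rot: [-3.141, -0.0, 0.341]
ft_force: [-0.1, -0.4, -0.3]
width: 0.003
[ 0.60741683 -0.10088699  0.32211881] [-1.79987399e+02 -3.24646121e-02  1.95135889e+01]
box 2810 [ 505.8 -158.6] [118.3  82.2] 89.66 [[464.3999938964844, -217.5], [546.5999755859375, -218.0], [547.2999877929688, -99.69999694824219], [465.1000061035156, -99.19999694824219]]
long 773 [[545.2999877929688, -204.89999389648438], [560.7999877929688, -205.0], [561.5, -82.80000305175781], [546.0, -82.80000305175781]] 89.69
knob [ 0.67099644 -0.0514941   0.07350742] [ 0.66239013 -0.06007361  0.07152554] [ 0.67946671 -0.04319756  0.0755681 ] 146
top box [ 508.2 -201.4] [28.8 80.5] 89.47294616699219
```

View pics/w20.png

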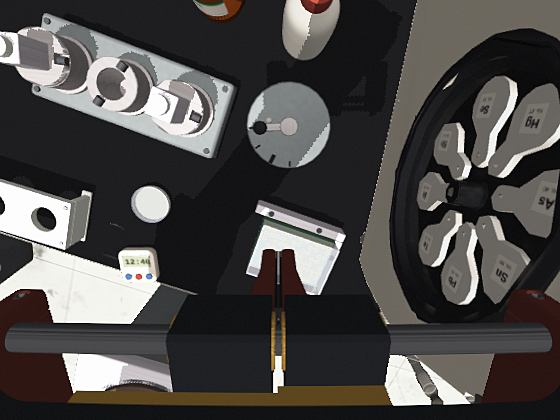

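```bash
python3 -m crank '{"claw":[0.5,0.5,0.5,0.5,0.5,0.5,0.5,0.5,0.5,0.5,0.5,0.5],"translation":[[3,2.5,-3],[6.4,4.9,-6],[6.4,4.9,-10],[6.4,4.9,-14],[6.4,4.9,-17],[6.4,4.9,-17],[6.4,4.9,-20],[6.4,4.9,-23],[6.4,4.9,-25.5],[6.4,4.9,-27],[6.4,4.9,-27],[6.4,4.9,-27]],"delta_rot":[[0,0,0],[0,0,0],[0,0,0],[0,0,0],[0,0,0],[0,0,0],[0,0,0],[0,0,0],[0,0,0],[0,0,0],[0,0,0],[0,0,0]]}' 10
python3 - <<'E'
from h import *
f=grab('wrist','w21.png');print(ctrl.sense()['tcp_pos'])
E
```

```text
clock: 38.3
tcp_pos: [0.6732, -0.0516, 0.0534]
tool_rot: [3.141, -0.002, 0.34]
ft_force: [0.1, -0.1, 1.2]
width: 0.504
[ 0.67346277 -0.05149176  0.05366721]
```

View pics/w21.png

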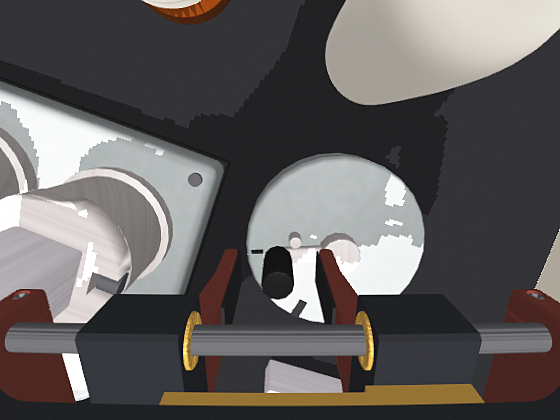

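```bash
python3 -m crank '{"claw":[0.1,0.1,0.1,0.1,0.1,0.1,0.1,0.1,0.1,0.1,0.1,0.1,0.1,0.1,0.1,0.1,0.1,0.1],"translation":[[-0.2,0,-0.2],[-0.2,0,-0.2],[-0.2,0,-0.2],[-0.2,0,-0.2],[-0.5,-0.2,-0.2],[-0.95,-0.4,-0.2],[-1.35,-0.75,-0.2],[-1.75,-1.15,-0.2],[-2.05,-1.6,-0.2],[-2.3,-2,-0.2],[-2.45,-2.35,-0.2],[-2.55,-2.66,-0.2],[-2.62,-3,-0.2],[-2.66,-3.28,-0.2],[-2.66,-3.28,-0.2],[-2.66,-3.28,-0.2],[-2.66,-3.28,-0.2],[-2.66,-3.28,-0.2]],"delta_rot":[[0,0,0],[0,0,0],[0,0,0],[0,0,0],[0,0,0],[0,0,0],[0,0,0],[0,0,0],[0,0,0],[0,0,0],[0,0,0],[0,0,0],[0,0,0],[0,0,0],[0,0,0],[0,0,0],[0,0,0],[0,0,0]]}' 10
python3 -m crank '{"claw":[0.5,0.5,0.5,0.5,0.5,0.5,0.5,0.5,0.5,0.5],"translation":[[0,0,0],[0,0,0],[0,0,0],[0,0,1],[0,0,4],[0,0,8],[-1,0,12],[-3,-3,17],[-5,-5,22],[-5,-5,22]],"delta_rot":[[0,0,0],[0,0,0],[0,0,0],[0,0,0],[0,0,0],[0,0,0],[0,0,0],[0,0,0],[0,0,0],[0,0,0]]}'
cat > lev.py <<'E'
from h import *
import sys
f=grab('wrist',sys.argv[1]);c=cloud(f);Z=c[...,2]
near=(c[...,1]<-.0)&(c[...,1]>-.16)&(c[...,0]>.6)&(c[...,0]<.76)
k=near&(Z>.07)&(Z<.078); kn=(c[k].min(0)+c[k].max(0))/2; print('knob',kn,k.sum())
m=(near&(Z>.018)&(Z<.032)).astype(np.uint8);m=cv2.morphologyEx(m,cv2.MORPH_OPEN,np.ones((3,3)))
n,l,s,_=cv2.connectedComponentsWithStats(m);i=1+s[1:,4].argmax();q=max(cv2.findContours((l==i).astype(np.uint8),0,2)[0],key=cv2.contourArea)
e=cv2.fitEllipse((onplane(f,cv2.convexHull(q)[:,0],.026)[:,:2]*1000).astype(np.float32));print(e)
d=kn[:2]*1000-np.array(e[0]);print('lever deg',np.degrees(np.arctan2(d[1],d[0]))%360,np.hypot(*d))
E
python3 lev.py w22.png; python3 box.py w23.png
```

```text
clock: 40.15
tcp_pos: [0.6415, -0.0826, 0.0489]
tool_rot: [-3.136, 0.007, 0.341]
ft_force: [-8.9, 5.4, 8.2]
width: 0.201
clock: 41.15
tcp_pos: [0.5954, -0.138, 0.2752]
tool_rot: [3.138, -0.005, 0.336]
ft_force: [0.1, -1.0, 0.1]
width: 0.503
knob [ 0.64672961 -0.08081503  0.07354183] 172
((685.6116943359375, -89.311279296875), (120.70154571533203, 122.1148452758789), 106.34144592285156)
lever deg 167.67386810349697 39.79953430357367
[ 0.59604988 -0.13631888  0.27320471] [179.87502051  -0.29925264  19.31231502]
box 4653 [ 505.7 -158.6] [117.7  82.9] 89.64 [[463.8999938964844, -217.1999969482422], [546.7000122070312, -217.6999969482422], [547.5, -100.0], [464.6000061035156, -99.5]]
long 983 [[545.0, -204.39999389648438], [560.4000244140625, -204.60000610351562], [561.7999877929688, -82.9000015258789], [546.4000244140625, -82.69999694824219]] 89.34
short 90 [[425.6000061035156, -230.5], [497.5, -231.6999969482422], [497.70001220703125, -217.89999389648438], [425.79998779296875, -216.6999969482422]] 89.03
```

View pics/w23.png

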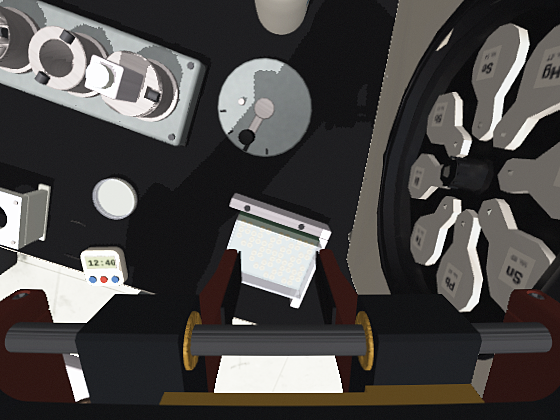

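```bash
python3 - <<'E'
from h import *
f=dict(np.load('/tmp/w23.png.npz'));u0,v0=215,50
im=cv2.imread('pics/w23.png')[v0:v0+112,u0:u0+102]; cv2.imwrite('pics/w23c.png',cv2.resize(im,None,fx=5,fy=5,interpolation=cv2.INTER_CUBIC))
# polar dark marks at r .045-.06 on z=.026
g=cv2.cvtColor(f['pixels'],cv2.COLOR_RGB2GRAY).astype(np.float32)
for n in ['w20','w10','w4','w1']:
    f=dict(np.load(f'/tmp/{n}.png.npz'));g=cv2.cvtColor(f['pixels'],cv2.COLOR_RGB2GRAY).astype(np.float32)
    th=np.radians(np.arange(95,225,.5));acc=[]
    for r in np.linspace(.051,.056,5):
        q=proj(f,np.c_[.686+r*np.cos(th),-.0888+r*np.sin(th),np.full(len(th),.026)]).astype(np.float32)
        acc.append(cv2.remap(g,q[:,:1],q[:,1:],1)[:,0])
    a=np.median(acc,0);ok=a<0.55*np.median(a);
    runs=np.split(np.flatnonzero(ok),np.flatnonzero(np.diff(np.flatnonzero(ok))>1)+1);print(n,[(95+r.mean()/2,len(r)/2) for r in runs if len(r)])
E
```

```text
w20 [(np.float64(112.0), 2.5), (np.float64(142.25), 2.0), (np.float64(172.25), 6.0), (np.float64(201.75), 2.0)]
w10 [(np.float64(112.25), 3.0), (np.float64(142.25), 3.0), (np.float64(172.25), 7.0), (np.float64(202.0), 3.5)]
w4 [(np.float64(112.0), 1.5), (np.float64(142.0), 1.5), (np.float64(172.25), 7.0), (np.float64(201.75), 3.0)]
w1 [(np.float64(112.0), 2.5), (np.float64(142.25), 3.0), (np.float64(179.5), 21.5), (np.float64(202.25), 3.0)]
```

View pics/w23c.png

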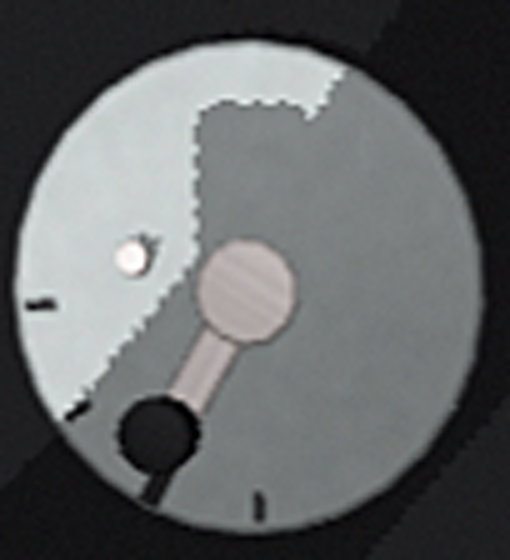

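```bash
python3 -m crank '{"claw":[0.5,0.5,0.5,0.5,0.5,0.5,0.5,0.5,0.5,0.5,0.5],"translation":[[2.5,2.5,0],[5.05,5.5,0],[5.05,5.5,-4],[5.05,5.5,-8],[5.05,5.5,-12],[5.05,5.5,-16],[5.05,5.5,-19],[5.05,5.5,-21],[5.05,5.5,-22],[5.05,5.5,-22],[5.05,5.5,-22]],"delta_rot":[[0,0,0],[0,0,0],[0,0,0],[0,0,0],[0,0,0],[0,0,0],[0,0,0],[0,0,0],[0,0,0],[0,0,0],[0,0,0]]}' 8
python3 -c "
from cell import ctrl
s=ctrl.sense();print(s['tcp_pos'],s['tool_rot'])"
```

```text
clock: 42.35
tcp_pos: [0.6465, -0.0788, 0.0497]
tool_rot: [3.141, 0.0, 0.34]
ft_force: [0.4, -0.1, 1.1]
width: 0.5
[ 0.64650156 -0.07883433  0.04971683] [3.14148471e+00 2.92899885e-05 3.40345421e-01]
```

```bash
python3 -m crank '{"claw":[0.5,0.1,0.1,0.1,0.1,0.1,0.1,0.1,0.1,0.5,0.5,0.5,0.5,0.5,0.5,0.5,0.5,0.5,0.5,0.5],"translation":[[0,-0.2,0],[0,-0.2,0],[0,-0.2,0],[0,-0.2,0],[0,-0.2,0],[0,-0.3,0],[0,-0.4,0],[0,-0.47,0],[0,-0.47,0],[0,-0.47,0],[0,-0.47,0],[0,-0.47,0],[0,-0.47,1],[0,-0.47,4],[0,-0.47,8],[-1,-1,12],[-3,-3,17],[-5,-5,22],[-5,-5,22],[-5,-5,22]],"delta_rot":[[0,0,0],[0,0,0],[0,0,0],[0,0,0],[0,0,0],[0,0,0],[0,0,0],[0,0,0],[0,0,0],[0,0,0],[0,0,0],[0,0,0],[0,0,0],[0,0,0],[0,0,0],[0,0,0],[0,0,0],[0,0,0],[0,0,0],[0,0,0]]}' 8
python3 lev.py w24.png; python3 box.py w25.png;  python3 - <<'E'
from h import *
v0,u0=50,215
im=cv2.imread('pics/w25.png')[v0:v0+112,u0:u0+102]; cv2.imwrite('pics/w25c.png',cv2.resize(im,None,fx=5,fy=5,interpolation=cv2.INTER_CUBIC))
E
```

```text
clock: 44.35
tcp_pos: [0.5966, -0.1309, 0.2728]
tool_rot: [3.14, -0.005, 0.337]
ft_force: [-0.7, 0.5, -0.6]
width: 0.505
knob [ 0.64623401 -0.08223434  0.07337772] 185
((685.5060424804688, -89.37435150146484), (120.77638244628906, 122.06513214111328), 100.90448760986328)
lever deg 169.69566085273206 39.915812652405386
[ 0.59624086 -0.12803855  0.26879387] [-1.79941974e+02  1.25026258e-02  1.95255750e+01]
box 4674 [ 505.6 -158.5] [117.7  83.2] 89.81 [[463.79998779296875, -217.1999969482422], [547.0999755859375, -217.5], [547.5, -99.80000305175781], [464.20001220703125, -99.5]]
long 1000 [[545.0, -204.8000030517578], [560.5999755859375, -205.0], [561.7999877929688, -83.0999984741211], [546.0999755859375, -82.9000015258789]] 89.47
short 67 [[426.20001220703125, -217.1999969482422], [426.8999938964844, -231.0], [439.29998779296875, -230.5], [438.6000061035156, -216.60000610351562]] 2.69
```

View pics/w25c.png

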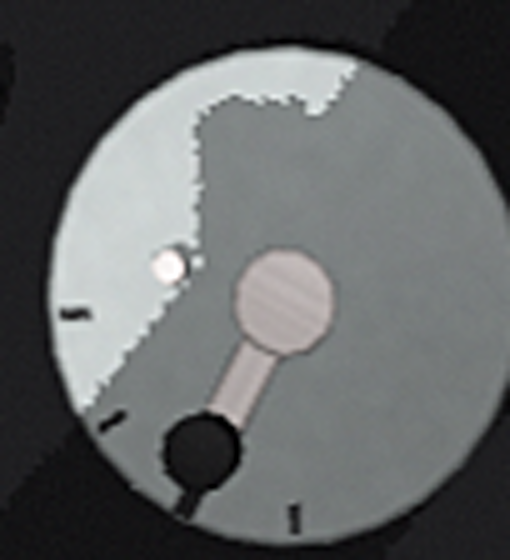

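```bash
python3 -m crank '{"claw":[0.5,0.5,0.5,0.5,0.5,0.5],"translation":[[0,2,2],[0,4,4],[0,8,6],[0,12,6],[0,12,6],[0,12,6]],"delta_rot":[[0,0,-7],[0,0,-14],[0,0,-19.5],[0,0,-19.5],[0,0,-19.5],[0,0,-19.5]]}'
python3 box.py w26.png; python3 lev.py w27.png; python3 - <<'E'
from h import *
f=dict(np.load('/tmp/w26.png.npz'));c=cloud(f);Z=c[...,2]
for ctr in [(.6628,.2208),(.66,.051)]:
  d=np.hypot(c[...,0]-ctr[0],c[...,1]-ctr[1])
  for za,zb in [(.15,.163),(.14,.15),(.094,.105)]:
    p=c[(d<.04)&(Z>za)&(Z<zb)];
    if len(p)>20: e=cv2.minAreaRect((p[:,:2]*1000).astype(np.float32)); print(za,len(p),np.median(p,0).round(4),np.round(e[0],1),np.round(e[1],1),e[2])
grab('scene','s26.png')
E
```

```text
clock: 45.05
tcp_pos: [0.5959, -0.0066, 0.3272]
tool_rot: [3.141, 0.004, 0.004]
ft_force: [0.3, -1.1, 0.1]
width: 0.501
[ 0.59588092 -0.00851284  0.32772602] [1.79924181e+02 1.74351064e-01 7.23952477e-02]
box 4218 [ 505.6 -158.4] [118.6  83.3] 89.35 [[463.29998779296875, -217.1999969482422], [546.5999755859375, -218.10000610351562], [547.9000244140625, -99.5999984741211], [464.6000061035156, -98.5999984741211]]
long 794 [[545.0, -82.80000305175781], [545.7000122070312, -205.0], [561.9000244140625, -204.89999389648438], [561.2000122070312, -82.69999694824219]] 0.32
short 58 [[427.79998779296875, -229.3000030517578], [443.20001220703125, -230.0], [443.70001220703125, -218.0], [428.3999938964844, -217.1999969482422]] 87.31
knob [ 0.64655669 -0.08244663  0.07385758] 139
((685.7341918945312, -88.25794982910156), (121.72926330566406, 123.09378814697266), 25.552724838256836)
lever deg 171.5626665125328 39.60616547354602
0.15 325 [0.6635 0.2183 0.1553] [663.3 219.4] [20.2 20.7] 24.306129455566406
0.14 458 [0.664  0.2116 0.1453] [663.3 220. ] [30.1 30.7] 12.317995071411133
0.094 1185 [0.6635 0.2079 0.0995] [662.8 217.4] [63.2 57.5] 3.324688673019409
0.15 303 [0.66   0.0502 0.1556] [660.2  50.5] [20.  19.9] 44.21520233154297
0.14 450 [0.6627 0.0471 0.1455] [660.   50.6] [30.3 30.3] 85.26866149902344
0.094 1166 [0.6659 0.045  0.0996] [660.2  51.6] [61.8 63.7] 87.74386596679688
```

View pics/w26.png

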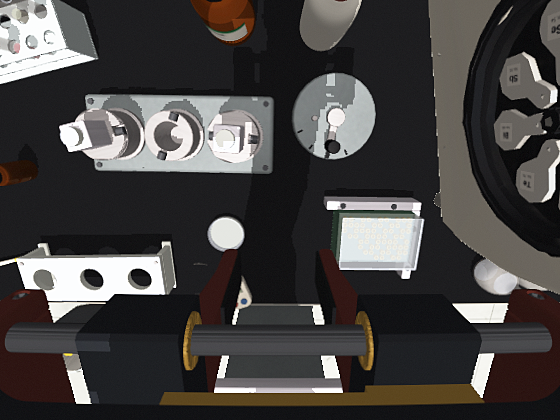

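View pics/s26.png

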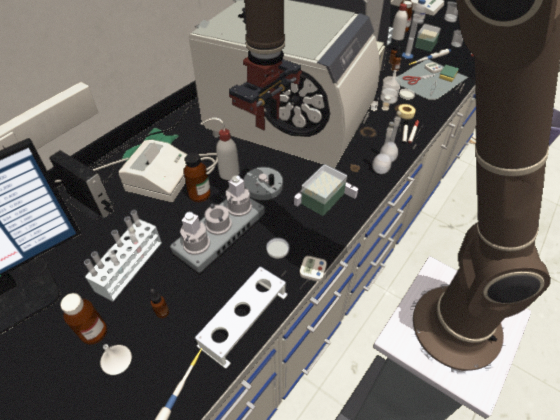

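```bash
python3 -c "
from cell import ctrl
print(ctrl.close_job())"
```

```text
the job is handed in; nothing more can be done
None
```

The mixer is set up and the job is handed in at about 45 s of the 210 s allowed. It reports no verdict, so what follows is from my own checks.

- **Order:** I swung the lever back against its stop pin first. I then seated the carriers, fitted the tip box, and set the lever to 60° last.
- **Carriers:** Two were present. One went into the spindle nearest the dial and the other into the far spindle, and the middle one stays free. In the last picture the flange tops are about 99.6 mm above the worktop, where 100 mm means fully home. The slots line up with the dogs to about 1° and the rack is empty.
- **Tip box:** It is pressed into the corner and within about 1 mm of home. It is square to about 0.5°, and I saw no sign that it was knocked aside.
- **Lever:** The first swing stopped short, at about 56°. I nudged it once more, and it now reads about 58–59°, inside the ±6° allowed. Estimates of the pivot differ by about 1 mm between pictures, so the reading is good to about 2°.
- **Bystanders:** None looks moved in the last overview picture. I checked this by eye only. The arm touches nothing.

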